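Sift the toddler's toy drums and tidy up

ROBOT

A 6-joint arm with a two-finger parallel gripper is mounted at the origin on the work surface. World frame = base frame: x ahead of the robot, y to its left, z up, the work surface at z = 0. Lengths are in m, angles in rad, forces in N, time in s.
With the tool pointing down it reaches from about 0.3 to 0.775 m from the base axis. Payload 14.6 kg.
Tool frame: the origin (TCP) lies midway between the tips of the shut fingers; the grasp point (between the pads) lies 19 mm behind it; x points along the fingers, y is the direction in which the jaws open and shut, and the axes are right-handed (so a half turn about x gives the same grasp; the last joint's range is limited). The gripper opens to 85 mm and grips with 20 to 120 N. Pads are 22 mm wide; open, the fingers measure 114 mm over their backs; the gripper's body (76 mm by 85 mm) begins 54 mm behind the grasp point. The pads swing forward as they close: fully open they stand 13 mm farther back than shut.
Start: joints at [-1.231, 0.3, 1.521, -0, 1.321, -0.067], TCP at [0.218, -0.505, 0.231] pointing down, gripper open.
Joint ranges: [-3.03, 3.03], [-0.79, 2.21], [0.23, 2.52], [-1.04, 4.18], [0, 3.07], [-2.55, 2.55]. Speed limits (rad/s): [2.22, 2.22, 2.57, 3.14, 3.14, 3.14].

INTERFACE

Orientations are given as [roll, pitch, yaw] about the fixed x, y, z axes, in that order (R = Rz(yaw) Ry(pitch) Rx(roll)).
In Python, from plant import observe, vision, arm gives the robot as it stands. The module is installed in compiled form; this text tells all that it offers.
- The arm moves only by the tool arm_command, never from a script. Its argument "targets" is a list of rows, each a list of 3 entries, a list of its own where there are three numbers: the shift along the world's x, y, z scaled (see below), then the turn, a rotation vector about the world's x, y, z scaled (see below), then the opening, from -1 (shut) to 1 (fully open). A call has 1 to 20 rows; each row is the pose to reach, as a shift and turn from the pose commanded when the call began; what a row does not reach only later rows make up. The controller multiplies each number of a shift by 1 m and each number of a turn by 2 rad. A row lasts 1/10 s, in which the tool goes at most 50 mm and 8.59 degrees, less where a joint would pass 70% of its speed; a pose out of reach is approached as far as the arm can. A call with a number of a shift or a turn outside -1 to 1 is refused whole. A call with a gripper value outside its range is refused whole. The fingers move at their own pace and stop on an object; the grip force is fixed at half the most. Time passes only in rows, so rows that repeat a pose let the fingers close. It gives the time, the measured TCP pose, the force and the opening at its end, in the units of the state.
- observe(): the state, without advancing time (a new reading comes with each control period).
- vision.capture(name): name is "scene" or "top" or "wrist"; returns a dict with "pixels" (384x512x3 uint8, blue, green, red), "z_map" (384x512 float32, m along the optical axis (not along the pixel's ray), 0 where there is no reading), "intrinsics" (3x3 intrinsics, pixels), "eye" and "orientation" of the camera in the world; the wrist camera has in their place "T_tool_cam" (4x4, takes a point from camera to tool coordinates, whose origin is the TCP and whose axes are the tool frame's). Camera axes: x right, y down, z forward; pixel columns grow to the right and rows downward; lengths in m; the calibration is good to about 2 mm. A picture is of the moment at which its call begins: read the wrist's pose just before it.
- arm.hand_in(): hands the job in, once; it reports no verdict.
The state is a dict: "time": time; "joint_positions": joint angles; "joint_velocities": joint speeds; "joint_efforts": joint torques, N m; "position": TCP position; "tool_rot": TCP orientation; "force": force on the tool from outside, world axes, zero at the start; "torque": the same for the moment, N m; "opening": opening from 0.0 (shut) to 1.0 (fully open).
Only numpy, scipy, OpenCV 4.12 (cv2) and the standard library are available. Lean on these libraries where they do the work, as an engineer would, in place of code of your own. Each camera call takes 0.05 s, during which the arm holds its last target.

TASK

The sippy cup stands on the grey tub: stand it upright on its own orange mat and open the tub. Hold the green-handled sieve over the tub and shake or rock it until every small red drum has dropped through into the tub while the large wooden ones stay in the sieve, then tip the large ones over the pour edge into the blue bowl. Put the empty sieve flat in its own green bay and shut the tub's lid fully, without knocking the cup over or disturbing the spoons in the yellow bay.

Things in the scene. Friction and masses are not known exactly. Their poses are not given: they have to be found in the camera images.
- sieve_grip (a point): Centre of the sieve's green handle bar, over the middle of the sieve, 95 mm above its underside. The bar runs along the sieve's y, 14 mm thick in x, 22 mm tall, with posts at its ends (y = +-69 mm) down to the side walls. z up, x to the pour edge. Loose sieve, 0.2 to 0.32 kg, 174 mm long (x), 134 mm wide (y); it starts on the worktop, pour edge to the robot's right.
- sieve_floor (a point): Middle of the sieve's floor, 87 mm straight below sieve_grip, 8 mm above its underside; same axes. The floor is of steel strips along x with three slots 26 mm wide (slot centres y = 0, +-42 mm; strips 16 mm wide at y = +-21 mm; 8 mm ledges along the side walls).
- sieve_edge (a point): Middle of the sieve's pour edge: the open +x end of its floor, 87 mm from the middle, with no lip. The other three sides have white walls 42 mm high, 4 mm thick.
- tub: Grey catch tub, fixed, 200 mm long (its x) by 190 mm (its y), 75 mm high, walls and floor 4 mm; origin at the centre of its underside. Its +x side carries the hinge of its lid and lies away from the middle of the table, on the robot's left.
- tub_lid (a joint): Blue lid of the tub, 200 x 190 mm, 6 mm thick, 0.12 kg; angle in rad: 0 shut (as it starts), 1.57 upright, 1.9 the open stop. The hinge is stiff (about 0.18 N m): the lid stays where it is left, and 2 to 4 N on its free half moves it.
- tub_lid_hinge (a point): Middle of the lid's hinge line on the top rim of the tub's +x side, 75 mm above the worktop; the hinge line runs along the tub's y.
- tub_lid_handle (a point): Grip point in the head of the lid's black mushroom knob (head 28 mm diameter, 27 to 43 mm above the lid's upper face, this point at 35 mm), 170 mm from the hinge line, half-way across. The upper face becomes the outer face when open. z is the lid's outward normal.
- cup_center (a point): Middle of the orange sippy cup, 55 mm above its underside: a cylinder 60 mm in diameter to 95 mm, cap and shut flip-top above to 121 mm; 0.15 kg, z up. It starts standing on the shut lid, near the hinge.
- cup_mat: Round orange mat, the cup's own place, fixed, 110 mm diameter, 3 mm thick; origin at the centre of its underside.
- bowl: Loose blue plastic bowl on a flat suction foot (not stuck down), 0.28 to 0.46 kg, rim radius 95 mm, 60 mm high, inner floor 11 mm up with radius about 64 mm; origin at the centre of its underside.
- bay_green: Fixed white tray, the sieve's own storage bay, with green floor and green end strips; outside 164 mm (its x) by 204 mm (its y), inside 156 x 196 mm, walls 22 mm high (24 mm at the green strips), floor 4 mm; origin at the centre of its underside. The sieve fits with its length along the bay's y, either way round, with 11 mm to spare on each side.
- bay_yellow: Fixed white tray of the same size and shape with yellow floor and end strips: the spoons' bay, with two steel spoons in it. Not for the sieve. Same origin.
- small1_center (a point): Centre of a small red drum, 20 mm diameter, 15 mm tall, 12 g, polished: it slides on the sieve at a slope of 11 to 17 degrees or when shaken briskly. It starts standing on one of the sieve's strips. None if absent in this run.
- small2_center (a point): Another small red drum, same as small1.
- small3_center (a point): Another small red drum, same as small1.
- small4_center (a point): Another small red drum, same as small1.
- large1_center (a point): Centre of a large wooden drum, 54 mm diameter, 32 mm tall, 40 g, polished like the small ones; too big for the slots. It starts standing in the sieve. None if absent in this run.
- large2_center (a point): Another large wooden drum, same as large1.
- large3_center (a point): Another large wooden drum, same as large1.
- spoon1: Steel spoon 137 mm long lying in the yellow bay; bystander.
- spoon2: Steel spoon lying in the yellow bay; bystander.
There are look-alikes about, which are no part of the job. What is shaped like the part that bears cup_center but purple is not meant.

How it is judged:
By the outcome, as a careful person would: the job done as asked, in the order asked, and still so for the second after the job is handed in, with the robot touching nothing.
Of small1, small2, small3, small4 only 2 to 4 are there at a start; the rules pass over those that are not, and their reading is None.
Of large1, large2, large3 only 2 to 3 are there at a start; the rules pass over those that are not, and their reading is None.
At some moment in a run one of bowl may be knocked a few centimetres aside while the robot is not near it.
It also fails if it takes over 208 s, if anything falls off the work surface, if the arm or the gripper's body presses on something with over 40 N, if the wrist force passes 120 N, or if a joint passes its speed limit or range.

## Working session

There is one attempt and no reset: what is moved stays moved. The work goes in short steps, Python scripts to look and compute and a tool call to move; the robot and the scene stay as the last step left them, time stands still between calls to the robot, and variables do not carry over. Pictures are saved under pics/ and viewed, and the job is handed in when it is done.

Besides the shell and the picture viewer there is one more tool, called after "Request:" by a JSON object that holds its "op" and its "data". arm_command: Moves the arm, as the interface text tells. Shifts and turns lie within -1 to 1; 1 stands for 1 m of shift or 2 rad of turn. Its arguments: {"type":"object","properties":{"targets":{"type":"array"}},"required":["targets"]}

```bash
mkdir -p pics; cat > h.py <<'E'
import numpy as np, cv2
from plant import observe, vision, arm
from scipy.spatial.transform import Rotation as R
def cap(name):
    s=observe(); c=vision.capture(name); c['s']=s; return c
def pose(c):
    if 'eye' in c:
        o=np.array(c['orientation']); 
        M=o if o.shape==(3,3) else (R.from_euler('xyz',o).as_matrix() if o.size==3 else None)
        return M,np.array(c['eye'])
    s=c['s']; T=np.array(c['T_tool_cam']); Rt=np.array(s['tool_rot'])
    Rt=Rt if Rt.shape==(3,3) else R.from_euler('xyz',Rt).as_matrix()
    return Rt@T[:3,:3], Rt@T[:3,3]+np.array(s['position'])
def cloud(c):
    M,e=pose(c); K=np.array(c['intrinsics']); z=c['z_map']
    v,u=np.mgrid[:z.shape[0],:z.shape[1]]
    p=np.stack([(u-K[0,2])/K[0,0]*z,(v-K[1,2])/K[1,1]*z,z],-1)
    return p@M.T+e
def save(c,fn,crop=None,s=1.5):
    im=c['pixels']
    if crop: x0,y0,x1,y1=crop; im=im[y0:y1,x0:x1]
    im=cv2.resize(im,None,fx=s,fy=s,interpolation=cv2.INTER_CUBIC); cv2.imwrite('pics/'+fn,im)
E
python3 - <<'E'
from h import *
print(observe())
for n in ['scene','top','wrist']:
    c=cap(n); save(c,n+'0.png'); print(n,c.get('eye'),c.get('orientation'),c['intrinsics'],c.get('T_tool_cam'))
    np.savez(n+'0.npz',pix=c['pixels'],cl=cloud(c))
E
```

```text
{'time': 0.0, 'joint_positions': array([-1.23061778e+00,  3.00482541e-01,  1.52157518e+00,  7.53945589e-06,
        1.32070342e+00, -6.66016708e-02]), 'joint_velocities': array([-3.00158462e-04, -7.56496242e-05, -3.04812631e-04,  1.06906907e-04,
        1.52940943e-03,  9.37932049e-04]), 'joint_efforts': array([ 3.26340942e-04, -5.43498838e+01, -3.61796415e+01, -6.33400668e-05,
        3.98863907e-03,  2.67046937e-05]), 'position': array([ 0.21753056, -0.50490176,  0.23071753]), 'tool_rot': array([-1.64364762,  1.56962781,  1.90472338]), 'force': array([-0.51760019, -0.75098416,  0.21324183]), 'torque': array([ 0.01080102,  0.01725039, -0.00404016]), 'opening': 1.0007662182266652}
scene [ 0.81557276 -0.50209563  0.99912215] [-2.54333096 -0.00339873  0.54977774] [[434.29891225   0.         257.06697433]
 [  0.         434.29891225 185.3621522 ]
 [  0.           0.           1.        ]] None
top [3.54945404e-01 7.34606401e-05 9.52241724e-01] [-2.97214731  0.03252472 -1.56831174] [[357.92481123   0.         256.86645744]
 [  0.         357.92481123 191.11830766]
 [  0.           0.           1.        ]] None
wrist None None [[277.88644674   0.         257.19569162]
 [  0.         277.88644674 189.92515481]
 [  0.           0.           1.        ]] [[ 1.00708824e-04 -3.18005092e-01  9.48089000e-01 -1.42833867e-01]
 [ 9.99997799e-01 -1.95502213e-03 -7.61970232e-04  3.59753522e-04]
 [ 2.09584539e-03  9.48086989e-01  3.18004195e-01 -8.07681111e-02]
 [ 0.00000000e+00  0.00000000e+00  0.00000000e+00  1.00000000e+00]]
```

View pics/scene0.png

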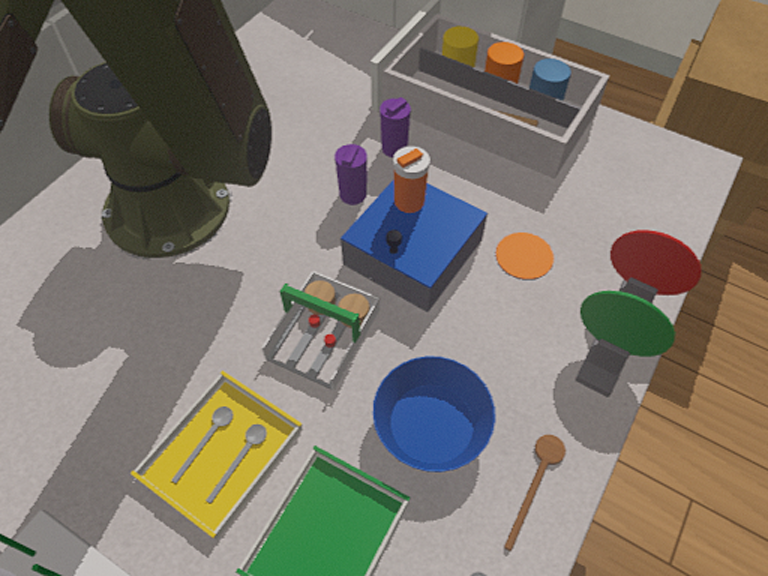

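View pics/top0.png

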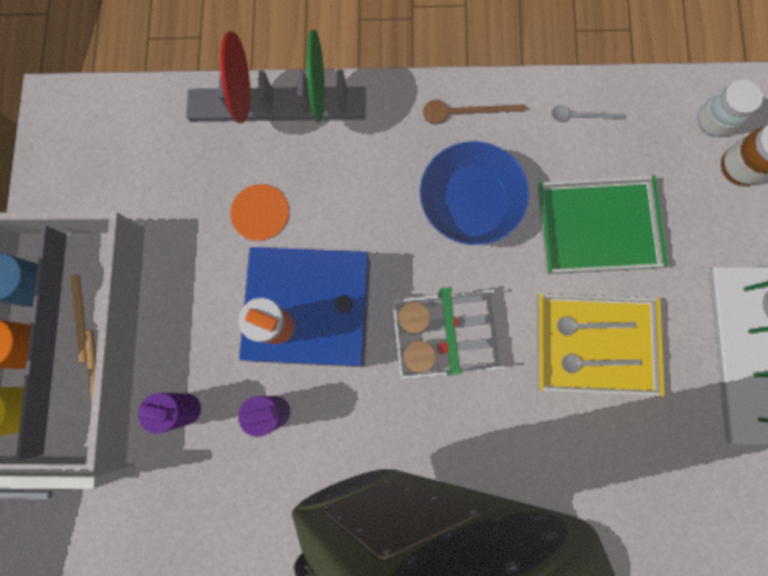

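View pics/wrist0.png

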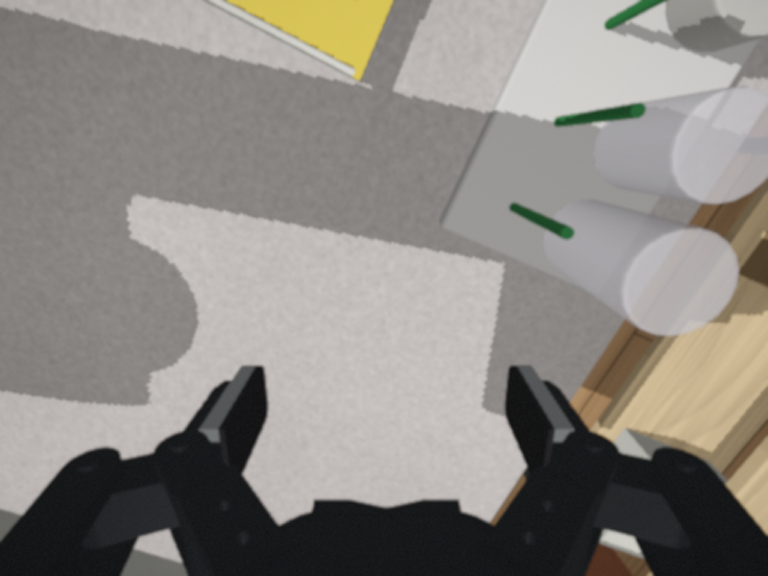

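Candidates for the cup: orange/white-capped one on the blue lid (scene ~(410,180)), purple ones at (350,175) and (395,125). The orange one stands on the tub lid, so it fits; the purple ones are look-alikes. Zooming to confirm, and measuring.

```bash
python3 - <<'E'
from h import *
d=np.load('top0.npz'); pix=d['pix'];cl=d['cl']
s=np.load('scene0.npz'); 
a=cv2.resize(pix[155:260,150:345],None,fx=4,fy=4,interpolation=cv2.INTER_CUBIC)[:, :780]
cv2.imwrite('pics/crop_top.png',a)
b=cv2.resize(s['pix'][90:270,165:345],None,fx=3.2,fy=3.2,interpolation=cv2.INTER_CUBIC)
cv2.imwrite('pics/crop_scene.png',b)
def comp(name,pix,cl,m,mn=25):
    n,l,st,ce=cv2.connectedComponentsWithStats(m.astype(np.uint8))
    for i in range(1,n):
        if st[i,4]<mn: continue
        P=cl[l==i]; P=P[np.isfinite(P).all(1)]
        lo,hi=np.percentile(P,[1,99],axis=0)
        r=cv2.minAreaRect((P[:,:2]*1000).astype(np.float32))
        print(name,ce[i].round(),st[i,4],'lo',lo.round(3),'hi',hi.round(3),'mean',P.mean(0).round(3),'rect',np.round(r[0]),np.round(r[1]),round(r[2],1))
for nm,dd in (('top',d),('scene',s)):
    pix=dd['pix'];cl=dd['cl']
    h=cv2.cvtColor(pix,cv2.COLOR_BGR2HSV);H,S,V=[h[...,i].astype(int) for i in range(3)]
    sat=(S>120)&(V>40)
    print(nm)
    comp('orange',pix,cl,sat&(H>5)&(H<18)&(S>190))
    comp('blue',pix,cl,sat&(H>100)&(H<125)&(cl[...,2]>0.0))
    comp('green',pix,cl,sat&(H>55)&(H<80))
    comp('yellow',pix,cl,sat&(H>22)&(H<32))
    comp('red',pix,cl,(S>150)&((H<4)|(H>174)),4)
    comp('wood',pix,cl,(S>70)&(H>8)&(H<20)&(abs(cl[...,1])<.2)&(cl[...,0]<.5),30)
E
```

```text
top
orange [166. 142.] 476 lo [ 0.611  0.244 -0.001] hi [0.706 0.315 0.007] mean [0.653 0.281 0.011] rect [512. 168.] [452.  86.] 36.1
orange [173. 212.] 92 lo [0.428 0.186 0.2  ] hi [0.45  0.219 0.205] mean [0.438 0.203 0.202] rect [437. 202.] [36. 14.] 67.7
orange [  8. 230.] 501 lo [0.374 0.631 0.051] hi [0.444 0.655 0.105] mean [0.408 0.641 0.088] rect [410. 643.] [73. 29.] 1.7
blue [318. 127.] 3500 lo [ 0.588 -0.21   0.008] hi [ 0.762 -0.041  0.062] mean [ 0.687 -0.133  0.029] rect [ 554. -102.] [184. 428.] 79.7
blue [206. 202.] 4987 lo [0.379 0.064 0.078] hi [0.566 0.259 0.086] mean [0.476 0.153 0.085] rect [464. 129.] [268. 204.] 87.0
blue [  6. 184.] 220 lo [0.483 0.633 0.09 ] hi [0.554 0.667 0.106] mean [0.521 0.648 0.106] rect [423. 344.] [697.  70.] 73.1
green [206.  47.] 122 lo [0.8   0.146 0.125] hi [0.906 0.152 0.175] mean [0.844 0.149 0.161] rect [855. 150.] [  6. 111.] 89.4
green [439. 146.] 87 lo [ 0.557 -0.457  0.022] hi [ 0.709 -0.447  0.029] mean [ 0.632 -0.452  0.025] rect [ 632. -451.] [155.   6.] 2.7
green [400. 151.] 3433 lo [ 0.557 -0.443  0.001] hi [ 0.699 -
[... 3705 characters left out ...]
 0.463 -0.101  0.045] rect [ 629. -295.] [ 14. 558.] 40.5
wood [133.  38.] 34 lo [ 0.246 -0.043  0.461] hi [ 0.257 -0.008  0.49 ] mean [ 0.254 -0.031  0.475] rect [251. -24.] [ 3. 39.] 17.6
wood [270. 106.] 64 lo [0.419 0.175 0.192] hi [0.447 0.2   0.205] mean [0.434 0.188 0.201] rect [431. 192.] [28. 28.] 68.0
wood [271. 127.] 268 lo [0.416 0.172 0.087] hi [0.469 0.198 0.175] mean [0.444 0.18  0.137] rect [444. 183.] [55. 25.] 10.7
wood [214. 193.] 200 lo [ 0.364 -0.039  0.029] hi [ 0.42  -0.005  0.043] mean [ 0.393 -0.024  0.039] rect [392. -19.] [57. 40.] 3.4
wood [237. 203.] 224 lo [ 0.434 -0.036  0.024] hi [0.485 0.005 0.044] mean [ 0.46  -0.017  0.039] rect [464. -21.] [ 47. 102.] 64.4
```

View pics/crop_top.png

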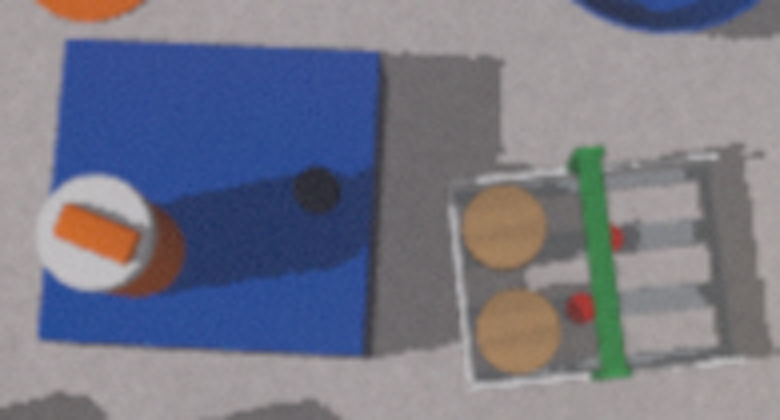

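View pics/crop_scene.png

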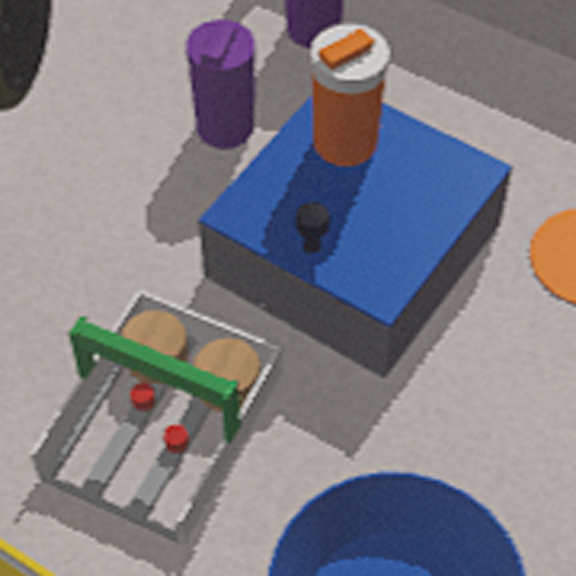

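The enlarged crop confirms it: the orange cup with the white cap stands on the blue lid (top image ~(180,213)), with a black knob at ~(228,202). There are two large drums at the sieve's back and two small red ones by the bar. Now precise fits.

```bash
cat > fit.py <<'E'
from h import *
from scipy.optimize import least_squares
def hsv(p):
    h=cv2.cvtColor(p,cv2.COLOR_BGR2HSV); return [h[...,i].astype(int) for i in range(3)]
def rect(P): 
    # robust rect from xy pts
    r=cv2.minAreaRect((P[:,:2]*1000).astype(np.float32)); return np.round(r[0],1),np.round(r[1],1),round(r[2],2)
def circ(P):
    f=lambda q:np.hypot(P[:,0]-q[0],P[:,1]-q[1])-q[2]
    return least_squares(f,[*P[:,:2].mean(0),.05],loss='soft_l1',f_scale=.002).x
def edge(P,c,n=72,q=97):
    a=np.arctan2(P[:,1]-c[1],P[:,0]-c[0]);r=np.hypot(P[:,0]-c[0],P[:,1]-c[1]);o=[]
    for i in range(n):
        m=(a>=-np.pi+2*np.pi*i/n)&(a<-np.pi+2*np.pi*(i+1)/n)
        if m.sum()>1: k=np.argmax(r*m); o.append(P[k])
    return np.array(o)
E
python3 - <<'E'
from fit import *
for nm in ('top0','scene0'):
    d=np.load(nm+'.npz');pix,cl=d['pix'],d['cl'];H,S,V=hsv(pix)
    X,Y,Z=cl[...,0],cl[...,1],cl[...,2]
    print(nm)
    m=(Z>.076)&(Z<.092)&(Y>.03)&(Y<.3)&(X>.34)&(X<.6)&(H>100)&(H<125)&(S>100); print('lid',rect(cl[m]),cl[m][:,2].mean())
    m=(Z>.1)&(Z<.13)&(Y>.05)&(Y<.15)&(X>.4)&(X<.55)&(V<80); print('knob',m.sum(),cl[m].mean(0),cl[m].max(0),cl[m].min(0))
    m=(abs(Z-.19)<.02)&(Y>.12)&(Y<.27)&(X>.38)&(X<.5);
    P=cl[m]; e=edge(P,P[:,:2].mean(0)); print('cuptop',P.min(0),P.max(0),circ(e))
    m=(Z>.09)&(Z<.165)&(Y>.12)&(Y<.27)&(X>.38)&(X<.5)&(S>120)&(H<20); P=cl[m]
    if len(P)>30:
        f=lambda q:np.hypot(P[:,0]-q[0],P[:,1]-q[1])-.03
        print('cupbody',len(P),least_squares(f,[.44,.2],loss='soft_l1',f_scale=.002).x)
    m=(Z<.01)&(X>.58)&(X<.74)&(Y>.2)&(Y<.36)&(H>3)&(H<20)&(S>150); P=cl[m]
    if len(P)>30: print('mat',circ(edge(P,P[:,:2].mean(0))))
    m=(Z>.053)&(Z<.066)&(X>.55)&(Y<0.02)&(Y>-.28)&(H>100)&(H<125); P=cl[m]; print('bowl',circ(edge(P,np.array([.675,-.125]))))
    m=(Z>.1)&(Z<.112)&(X>.34)&(X<.52)&(Y<-.04)&(Y>-.12)&(H>50)&(H<85)&(S>100);P=cl[m]
    k=np.polyfit(P[:,0],P[:,1],1);print('bar',rect(P),P.mean(0),'slope deg',np.degrees(np.arctan(k[0])))
    m=(Z>.001)&(Z<.03)&(X>.52)&(X<.73)&(Y<-.23)&(Y>-.48);P=cl[m];print('gbay',rect(P))
    m=(Z>.0015)&(Z<.009)&(X>.52)&(X<.73)&(Y<-.23)&(Y>-.48)&(H>50)&(H<85)&(S>100);P=cl[m];print('gfloor',rect(P))
    m=(Z>.015)&(Z<.03)&(X>.52)&(X<.73)&(Y<-.23)&(Y>-.48);P=cl[m];print('gwall',rect(P))
    for lo in ((-.27,-.23),(-.47,-.44)):
        m=(Z>.018)&(Z<.03)&(X>.52)&(X<.73)&(Y>lo[0])&(Y<lo[1])&(H>50)&(H<85)&(S>100);P=cl[m]
        if len(P)>10:k=np.polyfit(P[:,0],P[:,1],1);print(' strip',P.mean(0),P.min(0),P.max(0),np.degrees(np.arctan(k[0])))
s=observe();print(R.from_euler('xyz',s['tool_rot']).as_matrix().round(3))
E
```

```text
top0
lid (array([474.4, 163.6]), array([197.8, 188.3]), 87.27) 0.08140317577915766
knob 103 [0.47024411 0.09311509 0.12398254] [0.4830514  0.10655784 0.12849581] [0.45728291 0.08108765 0.11581215]
cuptop [0.40776264 0.17529783 0.17028777] [0.46837937 0.23654602 0.20603824] [0.43786108 0.20602531 0.03041378]
cupbody 101 [0.43808981 0.20749686]
mat [0.65974643 0.26621932 0.05225752]
bowl [ 0.67324651 -0.12151669  0.09367711]
bar (array([431.1, -73.6]), array([133.6,  16.3]), 4.57) [ 0.43136252 -0.07317568  0.10581723] slope deg 5.857628898887831
gbay (array([ 625.8, -355. ]), array([249.9, 208.1]), 89.84)
gfloor (array([ 629. , -362.7]), array([147.1, 206.2]), 3.07)
gwall (array([ 626.5, -351.7]), array([165.4, 208.3]), 2.87)
 strip [ 0.62175738 -0.25216763  0.02464875] [ 0.54206309 -0.25832493  0.01991768] [ 0.70256951 -0.24604573  0.02758946] 3.0792402570706603
 strip [ 0.63116588 -0.45158191  0.02458285] [ 0.55145916 -0.45822306  0.0213235 ] [ 0.71175454 -0.44450294  0.02893044] 2.7736673486334893
scene0
lid (array([475.1, 160.6]), array([201.8, 190.8]), 87.55) 0.08061472485517968
k
[... 297 characters left out ...]
]
bowl [ 0.67472494 -0.12489369  0.0935689 ]
bar (array([432.4, -78.8]), array([137.8,  17.1]), 5.4) [ 0.43446392 -0.07819808  0.10499186] slope deg 5.71157364101104
gbay (array([ 625.2, -354. ]), array([209.6, 248.3]), 0.29)
gfloor (array([ 627.2, -354.6]), array([148.3, 189.1]), 2.69)
gwall (array([ 628.8, -354. ]), array([166. , 206.1]), 3.29)
 strip [ 0.62622451 -0.2553413   0.02403152] [ 0.54168864 -0.26162649  0.01890422] [ 0.70514165 -0.24882324  0.02789843] 2.8637279070549084
 strip [ 0.55871537 -0.45815045  0.02358309] [ 0.55156675 -0.46100211  0.02083029] [ 0.56767435 -0.45590986  0.02862749] 7.732298222984413
[[-0.     0.396 -0.918]
 [ 0.001 -0.918 -0.396]
 [-1.    -0.001 -0.   ]]
```

Request:
{"op": "arm_command", "data": {"targets": [[[0.05, 0.1, 0.08], [0, 0, 0.1], 1], [[0.221, 0.71, 0.08], [0, 0, 0.56], 1], [[0.221, 0.71, 0.08], [0, 0, 0.56], 1], [[0.221, 0.71, 0.08], [0, 0, 0.56], 1], [[0.221, 0.71, 0.08], [0, 0, 0.56], 1], [[0.221, 0.71, 0.08], [0, 0, 0.56], 1], [[0.221, 0.71, 0.08], [0, 0, 0.56], 1], [[0.221, 0.71, 0.08], [0, 0, 0.56], 1], [[0.221, 0.71, 0.08], [0, 0, 0.56], 1], [[0.221, 0.71, 0.08], [0, 0, 0.56], 1], [[0.221, 0.71, 0.08], [0, 0, 0.56], 1], [[0.221, 0.71, 0.08], [0, 0, 0.56], 1], [[0.221, 0.71, 0.08], [0, 0, 0.56], 1], [[0.221, 0.71, 0.08], [0, 0, 0.56], 1], [[0.221, 0.71, 0.08], [0, 0, 0.56], 1], [[0.221, 0.71, 0.08], [0, 0, 0.56], 1], [[0.221, 0.71, 0.08], [0, 0, 0.56], 1], [[0.221, 0.71, 0.08], [0, 0, 0.56], 1], [[0.221, 0.71, 0.08], [0, 0, 0.56], 1], [[0.221, 0.71, 0.08], [0, 0, 0.56], 1]]}}

```text
time: 2.15
position: [0.4386, 0.2039, 0.3116]
tool_rot: [1.903, 1.57, 0.287]
force: [0.5, -0.3, -0.5]
opening: 0.994
```

```bash
cat > st.py <<'E'
from h import *
s=observe(); print('t',round(s['time'],2),'pos',s['position'].round(4),'q',s['joint_positions'].round(2),'F',s['force'].round(1),'T',s['torque'].round(2),'op',round(s['opening'],3))
print(R.from_euler('xyz',s['tool_rot']).as_matrix().round(3).tolist())
E
python3 st.py; python3 - <<'E'
from fit import *
c=cap('wrist');save(c,'w1.png');cl=cloud(c)
X,Y,Z=cl[...,0],cl[...,1],cl[...,2];H,S,V=hsv(c['pixels'])
m=(Z>.18)&(Z<.21)&(Y>.12)&(Y<.27)&(X>.38)&(X<.5);P=cl[m];print(len(P))
if len(P)>20:print(circ(edge(P,P[:,:2].mean(0))),P.max(0))
E
```

```text
t 2.15 pos [0.4386 0.2039 0.3116] q [ 0.36  0.1   1.58 -0.    1.47  0.4 ] F [ 0.5 -0.3 -0.5] T [ 0.04 -0.01 -0.03] op 0.994
[[0.0, 0.999, -0.045], [0.0, -0.045, -0.999], [-1.0, 0.0, -0.0]]
3075
[0.43757986 0.20472028 0.03080076] [0.46815926 0.23567163 0.20434107]
```

View pics/w1.png

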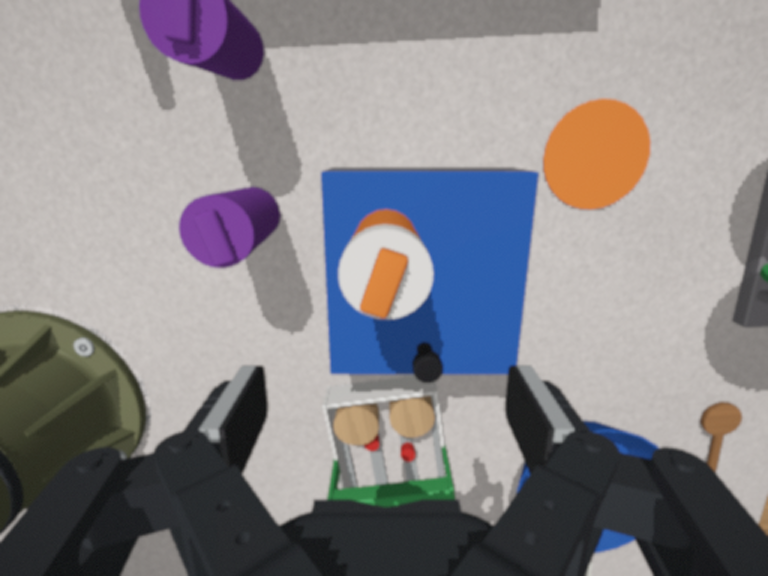

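The wrist image puts the orange cup (px (386,272)) right under the tool. Descend and grip.

Request:
{"op": "arm_command", "data": {"targets": [[[0, 0, -0.05], [0, 0, 0], 1], [[0, 0, -0.09], [0, 0, 0], 1], [[0, 0, -0.12], [0, 0, 0], 1], [[0, 0, -0.145], [0, 0, 0], 1], [[0, 0, -0.16], [0, 0, 0], 1], [[0, 0, -0.17], [0, 0, 0], 1], [[0, 0, -0.17], [0, 0, 0], 1], [[0, 0, -0.17], [0, 0, 0], -1], [[0, 0, -0.17], [0, 0, 0], -1], [[0, 0, -0.17], [0, 0, 0], -1], [[0, 0, -0.17], [0, 0, 0], -1], [[0, 0, -0.17], [0, 0, 0], -1], [[0, 0, -0.17], [0, 0, 0], -1], [[0, 0, -0.17], [0, 0, 0], -1], [[0, 0, -0.17], [0, 0, 0], -1]]}}

```text
time: 3.7
position: [0.4391, 0.2051, 0.1426]
tool_rot: [1.949, 1.569, 0.335]
force: [-1.6, -1.6, 5.5]
opening: 0.686
```

Request:
{"op": "arm_command", "data": {"targets": [[[0, 0, 0.02], [0, 0, 0], -1], [[0, 0, 0.05], [0, 0, 0], -1], [[0.02, 0.005, 0.06], [0, 0, 0], -1], [[0.05, 0.014, 0.06], [0, 0, 0], -1], [[0.085, 0.023, 0.06], [0, 0, 0], -1], [[0.12, 0.032, 0.06], [0, 0, 0], -1], [[0.155, 0.041, 0.06], [0, 0, 0], -1], [[0.19, 0.05, 0.06], [0, 0, 0], -1], [[0.212, 0.057, 0.06], [0, 0, 0], -1], [[0.22, 0.059, 0.05], [0, 0, 0], -1], [[0.22, 0.059, 0.02], [0, 0, 0], -1], [[0.22, 0.059, -0.01], [0, 0, 0], -1], [[0.22, 0.059, -0.035], [0, 0, 0], -1], [[0.22, 0.059, -0.055], [0, 0, 0], -1], [[0.22, 0.059, -0.066], [0, 0, 0], -1], [[0.22, 0.059, -0.073], [0, 0, 0], -1], [[0.22, 0.059, -0.075], [0, 0, 0], -1], [[0.22, 0.059, -0.076], [0, 0, 0], -1], [[0.22, 0.059, -0.076], [0, 0, 0], -1]]}}

```text
time: 5.6
position: [0.6589, 0.264, 0.0661]
tool_rot: [1.946, 1.57, 0.331]
force: [-0.1, 0.3, -0.6]
opening: 0.688
```

```bash
python3 st.py; python3 - <<'E'
from fit import *
c=cap('scene');save(c,'s1.png',(250,60,430,240),3)
cl=cloud(c);X,Y,Z=cl[...,0],cl[...,1],cl[...,2];H,S,V=hsv(c['pixels'])
m=(Z>-.01)&(Z<.09)&(Y>.15)&(Y<.36)&(X>.58)&(X<.74)&(S>150)&(H<20)
print(Z[m].min(),Z[m].max())
E
```

```text
t 5.6 pos [0.6589 0.264  0.0661] q [0.33 0.81 1.14 0.   1.19 0.37] F [-0.1  0.3 -0.6] T [ 0.    0.04 -0.01] op 0.688
[[0.001, 0.999, -0.044], [0.0, -0.044, -0.999], [-1.0, 0.001, -0.0]]
-0.005812903085647747 0.08991522190720858
```

View pics/s1.png

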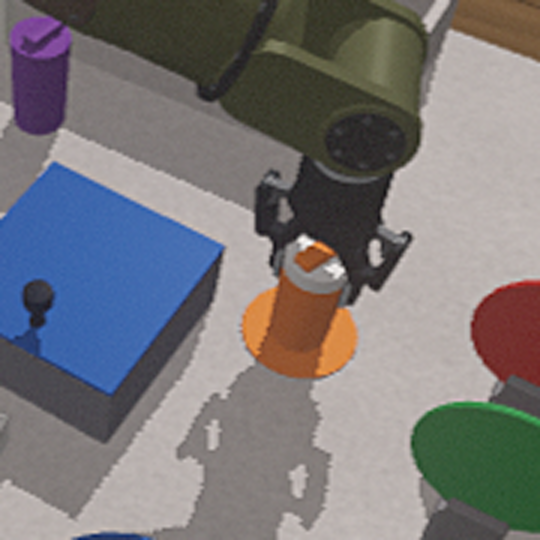

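Cup is over the mat, just above it. Lower the last couple of mm and release.

Request:
{"op": "arm_command", "data": {"targets": [[[0, 0, -0.001], [0, 0, 0], -1], [[0, 0, -0.0015], [0, 0, 0], -1], [[0, 0, -0.0015], [0, 0, 0], -1]]}}

```text
time: 5.95
position: [0.6588, 0.264, 0.0643]
tool_rot: [1.977, 1.57, 0.362]
force: [-2.1, -0.9, 2.1]
opening: 0.687
```

Request:
{"op": "arm_command", "data": {"targets": [[[0, 0, 0], [0, 0, 0], 0.6], [[0, 0, 0], [0, 0, 0], 0.8], [[0, 0, 0], [0, 0, 0], 1], [[0, 0, 0], [0, 0, 0], 1], [[0, 0, 0], [0, 0, 0], 1], [[0, 0, 0.03], [0, 0, 0], 1], [[0, 0, 0.07], [0, 0, 0], 1], [[0, 0, 0.12], [0, 0, 0], 1], [[0, 0, 0.17], [0, 0, 0], 1], [[-0.05, -0.05, 0.17], [0, 0, 0], 1], [[-0.1, -0.09, 0.17], [0, 0, 0], 1], [[-0.15, -0.13, 0.16], [0, 0, 0], 1], [[-0.187, -0.174, 0.15], [0, 0, 0], 1], [[-0.187, -0.174, 0.13], [0, 0, 0], 1], [[-0.187, -0.174, 0.13], [0, 0, 0], 1], [[-0.187, -0.174, 0.13], [0, 0, 0], 1]]}}

```text
time: 7.55
position: [0.4706, 0.0889, 0.1936]
tool_rot: [-1.335, 1.57, -2.951]
force: [0.3, -0.3, 0.5]
opening: 1.0
```

```bash
python3 st.py; python3 - <<'E'
from fit import *
c=cap('scene');save(c,'s2.png')
c=cap('wrist');save(c,'w2.png');cl=cloud(c)
X,Y,Z=cl[...,0],cl[...,1],cl[...,2];H,S,V=hsv(c['pixels'])
m=(Z>.1)&(Z<.13)&(Y>.03)&(Y<.15)&(X>.4)&(X<.54)&(V<80)
n,l,st,ce=cv2.connectedComponentsWithStats(m.astype(np.uint8))
for i in range(1,n):
  if st[i,4]>20:P=cl[l==i];print(ce[i],st[i,4],P.mean(0),P.min(0),P.max(0),circ(edge(P,P[:,:2].mean(0))))
E
```

```text
t 7.55 pos [0.4706 0.0889 0.1936] q [ 0.11  0.18  1.76 -0.    1.2   0.16] F [ 0.3 -0.3  0.5] T [ 0.01 -0.03  0.01] op 1.0
[[-0.001, 0.999, -0.045], [-0.0, -0.045, -0.999], [-1.0, -0.001, 0.0]]
[256.26890756 194.90876351] 833 [0.47037042 0.09497705 0.12396684] [0.45779096 0.08073237 0.11190935] [0.48245985 0.10685058 0.12676141] [0.47041279 0.09384851 0.0127458 ]
```

View pics/s2.png

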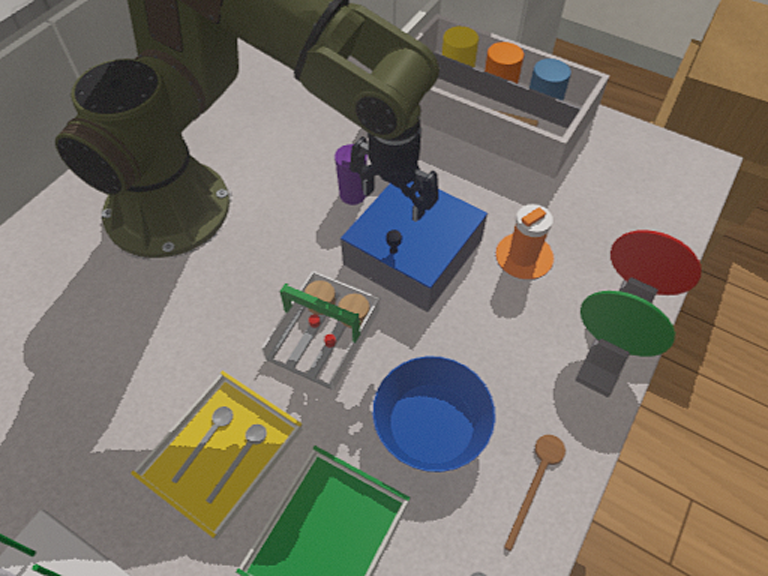

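View pics/w2.png

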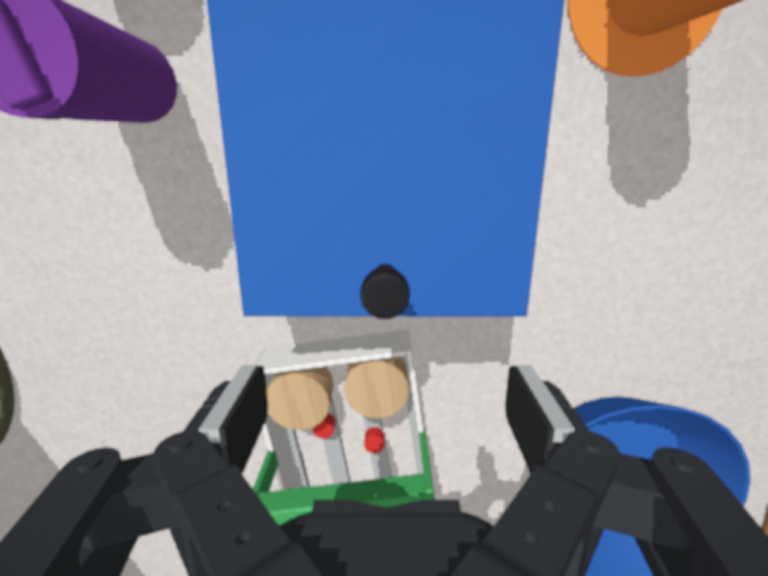

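Knob centre at (0.4706, 0.0925), tool just above. Grip it, while I compute the opening arc.

Request:
{"op": "arm_command", "data": {"targets": [[[0, 0.003, -0.04], [0, 0, 0], 1], [[0, 0.003, -0.07], [0, 0, 0], 1], [[0, 0.0035, -0.088], [0, 0, 0], 1], [[0, 0.0035, -0.094], [0, 0, 0], 1], [[0, 0.0035, -0.094], [0, 0, 0], 0], [[0, 0.0035, -0.094], [0, 0, 0], -1], [[0, 0.0035, -0.094], [0, 0, 0], -1], [[0, 0.0035, -0.094], [0, 0, 0], -1], [[0, 0.0035, -0.094], [0, 0, 0], -1], [[0, 0.0035, -0.094], [0, 0, 0], -1], [[0, 0.0035, -0.094], [0, 0, 0], -1], [[0, 0.0035, -0.094], [0, 0, 0], -1]]}}

```text
time: 8.85
position: [0.4713, 0.0935, 0.1008]
tool_rot: [-1.952, 1.57, 2.716]
force: [-9.3, 0.2, 11.7]
opening: 0.298
```

```bash
python3 st.py; python3 - <<'E'
import numpy as np
k=.55; g=.018
def P(t):
    p=k*t; G=np.array([-.17*np.cos(t)+.041*np.sin(t), .17*np.sin(t)+.041*np.cos(t)])
    return G+g*np.array([-np.sin(p),-np.cos(p)])
for t in np.arange(.1,1.76,.1):
    d=P(t)-P(0); print(round(t,2),'dx',round(d[0]*.045,4),'dy,dz',d.round(3),'turn',round(-k*t/2,4),round(k*t/2*.045,4))
E
```

```text
t 8.85 pos [0.4713 0.0935 0.1008] q [0.12 0.31 1.85 0.   0.99 0.16] F [-9.3  0.2 11.7] T [-0.04  1.49 -0.01] op 0.298
[[-0.0, 0.999, -0.044], [0.0, -0.044, -0.999], [-1.0, -0.0, -0.0]]
0.1 dx 0.0002 dy,dz [0.004 0.017] turn -0.0275 0.0012
0.2 dx 0.0004 dy,dz [0.01  0.033] turn -0.055 0.0025
0.3 dx 0.0008 dy,dz [0.017 0.049] turn -0.0825 0.0037
0.4 dx 0.0011 dy,dz [0.025 0.063] turn -0.11 0.005
0.5 dx 0.0016 dy,dz [0.036 0.077] turn -0.1375 0.0062
0.6 dx 0.0021 dy,dz [0.047 0.09 ] turn -0.165 0.0074
0.7 dx 0.0027 dy,dz [0.06  0.101] turn -0.1925 0.0087
0.8 dx 0.0033 dy,dz [0.073 0.111] turn -0.22 0.0099
0.9 dx 0.004 dy,dz [0.088 0.12 ] turn -0.2475 0.0111
1.0 dx 0.0046 dy,dz [0.103 0.127] turn -0.275 0.0124
1.1 dx 0.0054 dy,dz [0.119 0.132] turn -0.3025 0.0136
1.2 dx 0.0061 dy,dz [0.136 0.136] turn -0.33 0.0149
1.3 dx 0.0069 dy,dz [0.152 0.138] turn -0.3575 0.0161
1.4 dx 0.0076 dy,dz [0.169 0.139] turn -0.385 0.0173
1.5 dx 0.0084 dy,dz [0.186 0.137] turn -0.4125 0.0186
1.6 dx 0.0091 dy,dz [0.202 0.134] turn -0.44 0.0198
1.7 dx 0.0098 dy,dz [0.218 0.13 ] turn -0.4675 0.021
```

Request:
{"op": "arm_command", "data": {"targets": [[[0, 0.004, 0.017], [-0.0275, 0.001, 0], -1], [[0, 0.01, 0.033], [-0.055, 0.0025, 0], -1], [[0.001, 0.017, 0.049], [-0.0825, 0.0037, 0], -1], [[0.001, 0.025, 0.063], [-0.11, 0.005, 0], -1], [[0.0015, 0.036, 0.077], [-0.1375, 0.006, 0], -1], [[0.002, 0.047, 0.09], [-0.165, 0.0075, 0], -1], [[0.003, 0.06, 0.101], [-0.1925, 0.009, 0], -1], [[0.003, 0.06, 0.101], [-0.1925, 0.009, 0], -1]]}}

```text
time: 9.65
position: [0.4742, 0.1545, 0.2021]
tool_rot: [-0.003, 1.182, -1.617]
force: [-6.9, -4.9, 6.7]
opening: 0.299
```

```bash
python3 st.py; python3 - <<'E'
from fit import *
c=cap('scene');save(c,'s3.png',(180,40,340,220),3)
E
```

```text
t 9.65 pos [0.4742 0.1545 0.2021] q [ 0.41  0.32  1.61 -0.35  1.4   0.54] F [-6.9 -4.9  6.7] T [-1.32  1.06 -0.52] op 0.299
[[-0.017, 0.999, -0.039], [-0.378, -0.043, -0.925], [-0.926, -0.001, 0.379]]
```

View pics/s3.png

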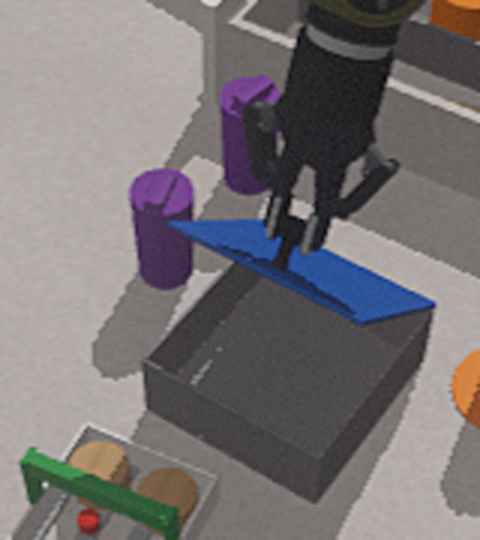

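Works well. Continue with less tool tilt to stay off the joint-4 limit.

```bash
python3 - <<'E'
import numpy as np
g=.018
def P(t):
    p=.385+.35*(t-.7); G=np.array([-.17*np.cos(t)+.041*np.sin(t), .17*np.sin(t)+.041*np.cos(t)])
    return G+g*np.array([-np.sin(p),-np.cos(p)])
for t in np.arange(.8,1.86,.1):
    d=P(t)-P(.7); print(round(t,2),'dx',round(d[0]*.045,4),'dy,dz',d.round(3),'turn',round(-.35*(t-.7)/2,4))
E
```

```text
0.8 dx 0.0006 dy,dz [0.014 0.01 ] turn -0.0175
0.9 dx 0.0013 dy,dz [0.029 0.018] turn -0.035
1.0 dx 0.002 dy,dz [0.045 0.025] turn -0.0525
1.1 dx 0.0027 dy,dz [0.061 0.03 ] turn -0.07
1.2 dx 0.0035 dy,dz [0.077 0.034] turn -0.0875
1.3 dx 0.0042 dy,dz [0.094 0.036] turn -0.105
1.4 dx 0.005 dy,dz [0.111 0.036] turn -0.1225
1.5 dx 0.0058 dy,dz [0.128 0.034] turn -0.14
1.6 dx 0.0065 dy,dz [0.145 0.031] turn -0.1575
1.7 dx 0.0072 dy,dz [0.161 0.026] turn -0.175
1.8 dx 0.0079 dy,dz [0.176 0.019] turn -0.1925
```

Request:
{"op": "arm_command", "data": {"targets": [[[0.0005, 0.014, 0.01], [-0.0175, 0.001, 0], -1], [[0.001, 0.029, 0.018], [-0.035, 0.0015, 0], -1], [[0.002, 0.045, 0.025], [-0.0525, 0.0025, 0], -1], [[0.003, 0.061, 0.03], [-0.07, 0.003, 0], -1], [[0.0035, 0.077, 0.034], [-0.0875, 0.004, 0], -1], [[0.004, 0.094, 0.036], [-0.105, 0.005, 0], -1], [[0.005, 0.111, 0.036], [-0.1225, 0.0055, 0], -1], [[0.006, 0.128, 0.034], [-0.14, 0.006, 0], -1], [[0.0065, 0.145, 0.031], [-0.1575, 0.007, 0], -1], [[0.007, 0.161, 0.026], [-0.175, 0.008, 0], -1], [[0.007, 0.161, 0.026], [-0.175, 0.008, 0], -1]]}}

```text
time: 10.8
position: [0.4817, 0.3159, 0.2266]
tool_rot: [-0.001, 0.834, -1.614]
force: [-0.6, 1.7, 3.3]
opening: 0.3
```

```bash
python3 st.py; python3 - <<'E'
from fit import *
c=cap('scene');save(c,'s4.png',(180,20,360,220),3)
E
```

```text
t 10.8 pos [0.4817 0.3159 0.2266] q [ 0.72  0.66  1.16 -0.53  1.85  0.76] F [-0.6  1.7  3.3] T [-0.19  0.08 -0.11] op 0.3
[[-0.029, 0.999, -0.031], [-0.672, -0.043, -0.74], [-0.74, -0.0, 0.672]]
```

View pics/s4.png

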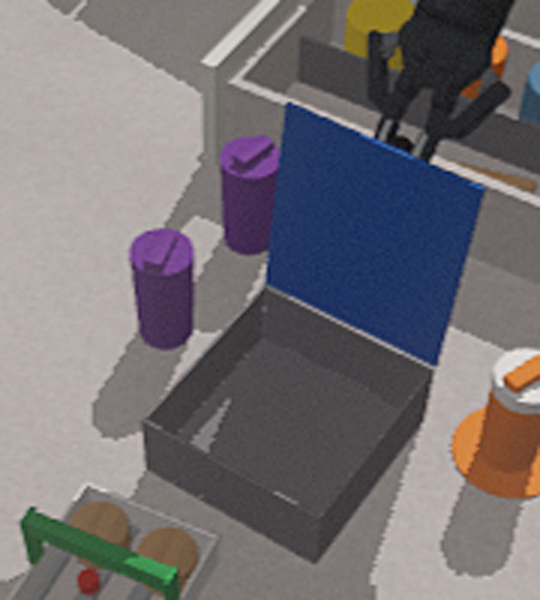

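Lid stands at about 1.7 rad. Release, retreat along the tool axis, and return over the sieve.

Request:
{"op": "arm_command", "data": {"targets": [[[0, 0, 0], [0, 0, 0], 0], [[0, 0, 0], [0, 0, 0], 1], [[0, 0, 0], [0, 0, 0], 1], [[0, 0, 0], [0, 0, 0], 1], [[0.001, 0.02, 0.022], [0, 0, 0], 1], [[0.002, 0.045, 0.05], [0, 0, 0], 1], [[0.003, 0.06, 0.08], [0.03, 0, 0], 1], [[0.0, 0.06, 0.12], [0.1, -0.005, 0], 1], [[0, 0.04, 0.15], [0.18, -0.008, 0], 1], [[0, 0, 0.16], [0.26, -0.012, 0], 1], [[0, -0.05, 0.16], [0.33, -0.015, 0], 1], [[-0.01, -0.1, 0.16], [0.368, -0.0165, 0], 1], [[-0.02, -0.15, 0.15], [0.368, -0.0165, 0], 1], [[-0.03, -0.2, 0.13], [0.368, -0.0165, 0], 1], [[-0.04, -0.25, 0.11], [0.368, -0.0165, 0], 1], [[-0.045, -0.3, 0.09], [0.368, -0.0165, 0], 1], [[-0.05, -0.35, 0.07], [0.368, -0.0165, 0], 1], [[-0.05, -0.39, 0.04], [0.368, -0.0165, 0], 1], [[-0.05, -0.39, 0.04], [0.368, -0.0165, 0], 1]]}}

```text
time: 12.75
position: [0.4304, -0.0783, 0.265]
tool_rot: [-1.909, 1.568, 2.757]
force: [-0.0, 0.8, 1.2]
opening: 1.006
```

```bash
python3 st.py
```

```text
t 12.75 pos [ 0.4304 -0.0783  0.265 ] q [-0.26  0.02  1.77  0.    1.36 -0.22] F [-0.   0.8  1.2] T [ 0.03 -0.    0.02] op 1.006
[[-0.003, 0.999, -0.046], [0.001, -0.046, -0.999], [-1.0, -0.003, -0.001]]
```

Request:
{"op": "arm_command", "data": {"targets": [[[0, 0, 0], [0, 0, -0.07], 1], [[0, 0, 0], [0, 0, -0.14], 1], [[0, 0, 0], [0, 0, -0.21], 1], [[0, 0, 0], [0, 0, -0.28], 1], [[0, 0, 0], [0, 0, -0.35], 1], [[0, 0, 0], [0, 0, -0.42], 1], [[0, 0, 0], [0, 0, -0.49], 1], [[0, 0, 0], [0, 0, -0.56], 1], [[0, 0, 0], [0, 0, -0.63], 1], [[0, 0, 0], [0, 0, -0.69], 1], [[0, 0, 0], [0, 0, -0.7125], 1], [[0, 0, 0], [0, 0, -0.7125], 1]]}}

```text
time: 13.95
position: [0.4315, -0.0757, 0.2669]
tool_rot: [-2.557, 1.569, 0.686]
force: [0.6, 0.1, -0.7]
opening: 0.998
```

```bash
python3 st.py; python3 - <<'E'
from fit import *
c=cap('wrist');save(c,'w3.png');cl=cloud(c)
X,Y,Z=cl[...,0],cl[...,1],cl[...,2];H,S,V=hsv(c['pixels'])
m=(Z>.099)&(Z<.112)&(X>.34)&(X<.52)&(Y<-.03)&(Y>-.13)&(H>50)&(H<85)&(S>100);P=cl[m]
if len(P)>9:
  k=np.polyfit(P[:,0],P[:,1],1);print('bar',rect(P),P.mean(0),'slope deg',np.degrees(np.arctan(k[0])))
E
```

```text
t 13.95 pos [ 0.4315 -0.0757  0.2669] q [-0.26  0.02  1.76  0.    1.36  1.21] F [ 0.6  0.1 -0.7] T [-0.   -0.   -0.05] op 0.998
[[0.001, 0.101, -0.995], [0.001, -0.995, -0.101], [-1.0, -0.001, -0.001]]
bar (array([431.3, -75.2]), array([135.8,  17. ]), 5.14) [ 0.43558468 -0.07524133  0.10600936] slope deg 5.907721416498278
```

View pics/w3.png

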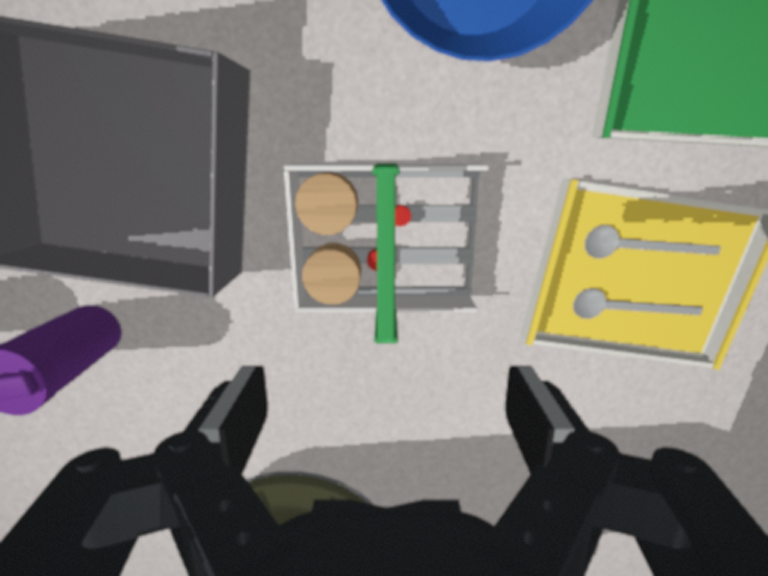

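Wrist image: bar at px column 386 aligned with the jaws, two small drums at (401,215) and (374,259), large at (325,204), (330,275). Descend and grip.

Request:
{"op": "arm_command", "data": {"targets": [[[0, 0, -0.05], [0, 0, 0], 1], [[0, 0, -0.1], [0, 0, 0], 1], [[0, 0, -0.14], [0, 0, 0], 1], [[0, 0, -0.165], [0, 0, 0], 1], [[0, 0, -0.18], [0, 0, 0], 1], [[0, 0, -0.189], [0, 0, 0], 1], [[0, 0, -0.189], [0, 0, 0], 0], [[0, 0, -0.189], [0, 0, 0], -0.4], [[0, 0, -0.189], [0, 0, 0], -0.6], [[0, 0, -0.189], [0, 0, 0], -1], [[0, 0, -0.189], [0, 0, 0], -1], [[0, 0, -0.189], [0, 0, 0], -1], [[0, 0, -0.189], [0, 0, 0], -1], [[0, 0, -0.189], [0, 0, 0], -1], [[0, 0, -0.189], [0, 0, 0], -1]]}}

```text
time: 15.5
position: [0.4319, -0.0757, 0.0784]
tool_rot: [-2.78, 1.569, 0.463]
force: [-3.2, 0.6, 6.0]
opening: 0.151
```

```bash
python3 st.py
```

```text
t 15.5 pos [ 0.4319 -0.0757  0.0784] q [-0.26  0.26  1.97  0.    0.91  1.21] F [-3.2  0.6  6. ] T [ 0.09  0.39 -0.05] op 0.151
[[0.002, 0.102, -0.995], [0.001, -0.995, -0.102], [-1.0, -0.001, -0.002]]
```

Gripped (opening matches the bar). Lift gently.

Request:
{"op": "arm_command", "data": {"targets": [[[0, 0, 0.003], [0, 0, 0], -1], [[0, 0, 0.008], [0, 0, 0], -1], [[0, 0, 0.015], [0, 0, 0], -1], [[0, 0, 0.025], [0, 0, 0], -1], [[0, 0, 0.037], [0, 0, 0], -1], [[0, 0, 0.051], [0, 0, 0], -1], [[0, 0, 0.066], [0, 0, 0], -1], [[0, 0, 0.081], [0, 0, 0], -1], [[0, 0, 0.096], [0, 0, 0], -1], [[0, 0, 0.11], [0, 0, 0], -1], [[0, 0, 0.122], [0, 0, 0], -1], [[0, 0, 0.131], [0, 0, 0], -1], [[0, 0, 0.137], [0, 0, 0], -1], [[0, 0, 0.14], [0, 0, 0], -1], [[0, 0, 0.14], [0, 0, 0], -1]]}}

```text
time: 17.0
position: [0.4316, -0.0756, 0.2178]
tool_rot: [-2.297, 1.569, 0.947]
force: [-0.1, -0.0, -3.0]
opening: 0.153
```

```bash
python3 st.py; python3 - <<'E'
from fit import *
c=cap('scene');save(c,'s5.png',(150,80,330,280),3)
E
```

```text
t 17.0 pos [ 0.4316 -0.0756  0.2178] q [-0.26  0.06  1.84  0.    1.24  1.21] F [-0.1 -0.  -3. ] T [0.   0.03 0.07] op 0.153
[[0.001, 0.102, -0.995], [0.001, -0.995, -0.102], [-1.0, -0.001, -0.001]]
```

View pics/s5.png

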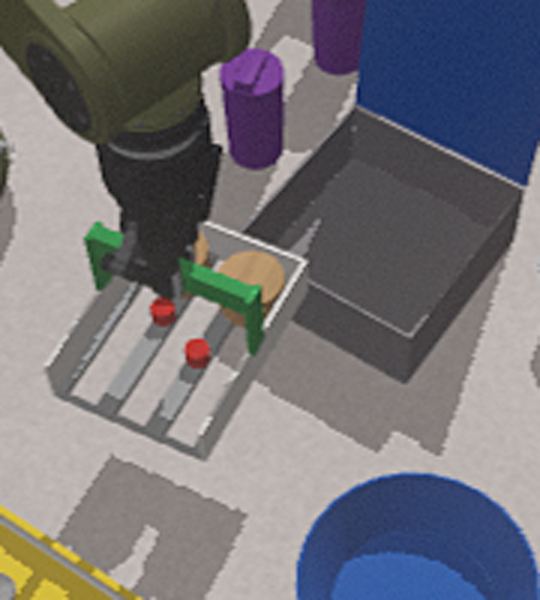

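Request:
{"op": "arm_command", "data": {"targets": [[[0.0005, 0.003, 0], [0, 0, 0], -1], [[0.002, 0.009, 0], [0, 0, -0.003], -1], [[0.004, 0.018, 0], [0, 0, -0.008], -1], [[0.006, 0.03, 0], [0, 0, -0.014], -1], [[0.009, 0.045, 0], [0, 0, -0.02], -1], [[0.012, 0.062, 0], [0, 0, -0.026], -1], [[0.015, 0.08, 0], [0, 0, -0.032], -1], [[0.019, 0.098, 0], [0, 0, -0.038], -1], [[0.022, 0.116, 0], [0, 0, -0.044], -1], [[0.025, 0.134, 0], [0, 0, -0.05], -1], [[0.029, 0.152, 0], [0, 0, -0.056], -1], [[0.032, 0.17, 0], [0, 0, -0.062], -1], [[0.035, 0.187, 0], [0, 0, -0.067], -1], [[0.038, 0.202, 0], [0, 0, -0.07], -1], [[0.04, 0.214, 0], [0, 0, -0.072], -1], [[0.042, 0.223, 0], [0, 0, -0.073], -1], [[0.043, 0.228, 0], [0, 0, -0.073], -1], [[0.043, 0.228, 0], [0, 0, -0.073], -1]]}}

```text
time: 18.85
position: [0.4746, 0.1527, 0.2177]
tool_rot: [-2.259, 1.57, 0.839]
force: [-1.0, -0.2, -2.5]
opening: 0.149
```

```bash
python3 st.py; python3 - <<'E'
from fit import *
c=cap('scene');save(c,'s6.png',(180,40,360,220),3)
c=cap('top');save(c,'t6.png',(130,120,310,280),3)
E
```

```text
t 18.85 pos [0.4746 0.1527 0.2177] q [0.24 0.2  1.68 0.   1.26 1.85] F [-1.  -0.2 -2.5] T [-0.07  0.02 -0.02] op 0.149
[[0.001, -0.043, -0.999], [0.001, -0.999, 0.043], [-1.0, -0.001, -0.001]]
```

View pics/s6.png

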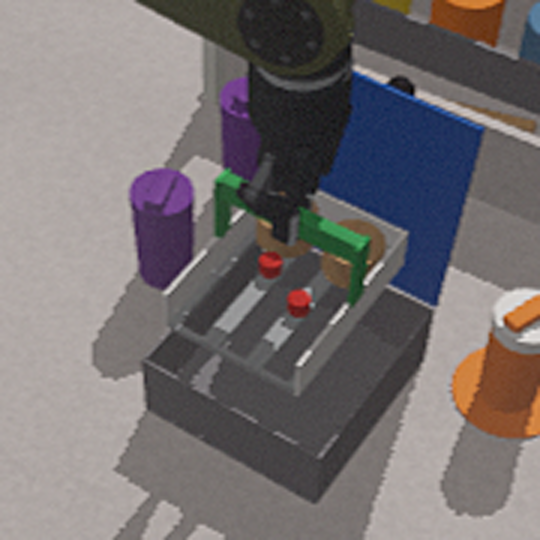

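View pics/t6.png

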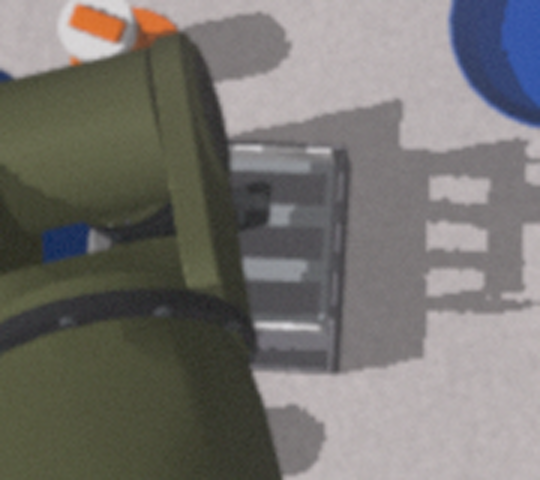

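Sieve is level above the open tub, all four drums aboard. Rock it sideways, with a slight backward pitch to keep the large ones in.

Request:
{"op": "arm_command", "data": {"targets": [[[0, 0, 0], [-0.02, 0, 0], -1], [[0, 0, 0], [-0.03, 0.03, 0], -1], [[0, 0, 0], [-0.03, 0.06, 0], -1], [[0, 0, 0], [-0.03, 0.09, 0], -1], [[0, 0, 0], [-0.03, 0.12, 0], -1], [[0, 0, 0], [-0.03, 0.15, 0], -1], [[0, 0, 0], [-0.03, 0.175, 0], -1], [[0, 0, 0], [-0.03, 0.175, 0], -1], [[0, 0, 0], [-0.03, 0.175, 0], -1], [[0, 0, 0], [-0.03, 0.175, 0], -1]]}}

```text
time: 19.95
position: [0.4746, 0.1523, 0.218]
tool_rot: [0.212, 1.218, -2.974]
force: [-0.2, -0.3, -3.6]
opening: 0.154
```

```bash
python3 st.py; python3 - <<'E'
from fit import *
c=cap('scene');save(c,'s7.png',(180,40,360,220),3)
E
```

```text
t 19.95 pos [0.4746 0.1523 0.218 ] q [0.23 0.39 1.46 0.02 1.64 1.84] F [-0.2 -0.3 -3.6] T [ 0.04 -0.41  0.02] op 0.154
[[-0.34, -0.031, -0.94], [-0.058, -0.997, 0.054], [-0.939, 0.073, 0.337]]
```

View pics/s7.png

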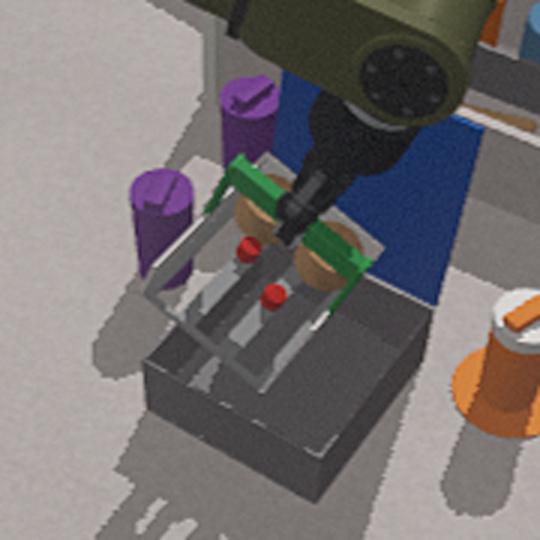

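The drums are still on the strips at 20°. Tilt further and give it a brisk rock.

Request:
{"op": "arm_command", "data": {"targets": [[[0, 0, 0], [0, 0.025, 0], -1], [[0, 0, 0], [0, 0.05, 0], -1], [[0, 0, 0], [0, 0.05, 0], -1], [[0, 0, 0], [0, 0.05, 0], -1], [[0, 0, 0], [0, 0.05, 0], -1]]}}

```text
time: 20.5
position: [0.4745, 0.1524, 0.218]
tool_rot: [0.174, 1.12, -3.009]
force: [-0.7, -0.1, -3.8]
opening: 0.152
```

```bash
python3 st.py; python3 - <<'E'
from fit import *
c=cap('scene');save(c,'s8.png',(200,70,320,190),5)
E
```

```text
t 20.5 pos [0.4745 0.1524 0.218 ] q [0.22 0.45 1.4  0.04 1.74 1.83] F [-0.7 -0.1 -3.8] T [ 0.04 -0.45 -0.01] op 0.152
[[-0.432, -0.024, -0.902], [-0.058, -0.997, 0.054], [-0.9, 0.075, 0.429]]
```

View pics/s8.png

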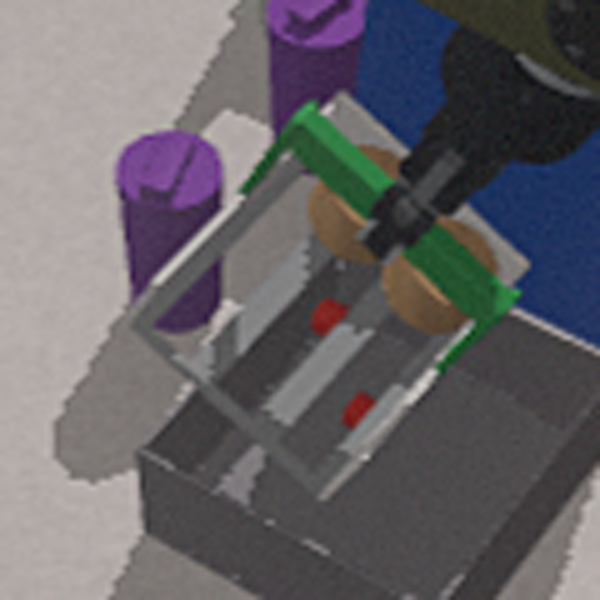

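They have slid into the slots. Level the sieve and check.

Request:
{"op": "arm_command", "data": {"targets": [[[0, 0, 0], [0, 0, 0], -1], [[0, 0, 0], [0, -0.03, 0], -1], [[0, 0, 0], [0, -0.06, 0], -1], [[0, 0, 0], [0, -0.09, 0], -1], [[0, 0, 0], [0, -0.12, 0], -1], [[0, 0, 0], [0, -0.15, 0], -1], [[0, 0, 0], [0, -0.18, 0], -1], [[0, 0, 0], [0, -0.21, 0], -1], [[0, 0, 0], [0.0, -0.225, 0], -1], [[0, 0, 0], [0.0, -0.225, 0], -1]]}}

```text
time: 21.55
position: [0.4741, 0.1525, 0.2182]
tool_rot: [1.653, 1.513, -1.543]
force: [-1.0, 0.5, -2.3]
opening: 0.151
```

```bash
python3 st.py; python3 - <<'E'
from fit import *
c=cap('scene');save(c,'s9.png',(200,70,320,190),5)
E
```

```text
t 21.55 pos [0.4741 0.1525 0.2182] q [ 0.27  0.21  1.67 -0.06  1.28  1.91] F [-1.   0.5 -2.3] T [0.01 0.02 0.02] op 0.151
[[0.002, -0.054, -0.999], [-0.058, -0.997, 0.054], [-0.998, 0.057, -0.005]]
```

View pics/s9.png

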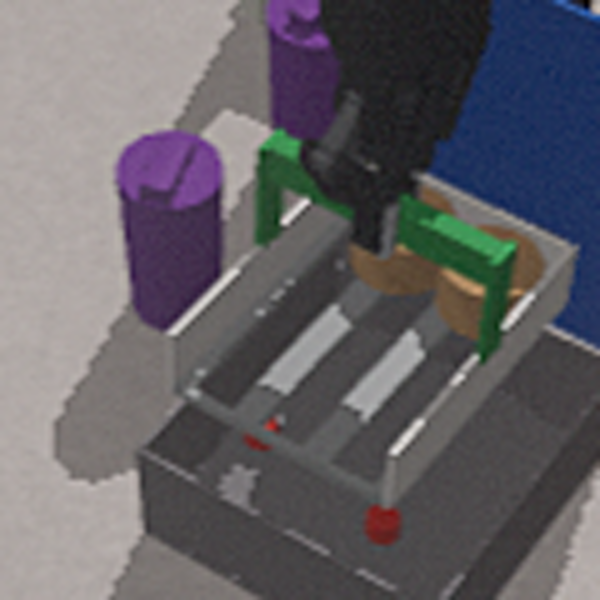

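Two red drums lie in the tub (px ~(262,435) and (382,523)); both large remain in the sieve. Move off gently and check the tub from above.

Request:
{"op": "arm_command", "data": {"targets": [[[0, -0.003, 0], [0, 0, 0], -1], [[0, -0.009, 0], [0, 0, 0], -1], [[0, -0.018, 0], [0, 0, 0], -1], [[0, -0.03, 0], [0, 0, 0], -1], [[0, -0.045, 0], [0, 0, 0], -1], [[0, -0.061, 0], [0, 0, 0], -1], [[0, -0.077, 0], [0, 0, 0], -1], [[0, -0.093, 0], [0, 0, 0], -1], [[0, -0.109, 0], [0, 0, 0], -1], [[0, -0.125, 0], [0, 0, 0], -1], [[0, -0.141, 0], [0, 0, 0], -1], [[0, -0.157, 0], [0, 0, 0], -1], [[0, -0.172, 0], [0, 0, 0], -1], [[0, -0.185, 0], [0, 0, 0], -1], [[0, -0.195, 0], [0, 0, 0], -1], [[0, -0.202, 0], [0, 0, 0], -1], [[0, -0.205, 0], [0, 0, 0], -1], [[0, -0.205, 0], [0, 0, 0], -1]]}}

```text
time: 23.4
position: [0.4746, -0.0528, 0.2178]
tool_rot: [1.635, 1.513, -1.562]
force: [-0.2, 0.3, -3.9]
opening: 0.153
```

```bash
python3 st.py; python3 - <<'E'
from fit import *
c=cap('scene');save(c,'s10.png')
c=cap('top');save(c,'t10.png',(130,60,400,260),2.9)
cl=cloud(c)
for n in('top','scene'):
    c=cap(n);cl=cloud(c);H,S,V=hsv(c['pixels']);X,Y,Z=[cl[...,i] for i in range(3)]
    m=(Z>.045)&(Z<.068)&(X>.55)&(Y<0.05)&(Y>-.3)&(H>100)&(H<125); P=cl[m]; print('bowl',circ(edge(P,P[:,:2].mean(0))))
    m=(S>150)&((H<5)|(H>174))&(X<.6)&(X>.3)&(abs(Y)<.3);P=cl[m];k,l,st,ce=cv2.connectedComponentsWithStats(m.astype(np.uint8))
    for i in range(1,k):
        if st[i,4]>3:print(ce[i],st[i,4],cl[l==i].mean(0).round(3))
E
```

```text
t 23.4 pos [ 0.4746 -0.0528  0.2178] q [-0.16  0.15  1.74 -0.06  1.24  1.49] F [-0.2  0.3 -3.9] T [-0.06  0.01 -0.02] op 0.153
[[0.001, -0.055, -0.999], [-0.058, -0.997, 0.054], [-0.998, 0.058, -0.004]]
bowl [ 0.6733218  -0.12150432  0.09325787]
[217.36666667 199.63333333] 30 [0.492 0.135 0.019]
[208.32352941 234.44117647] 34 [0.401 0.157 0.019]
bowl [ 0.67476659 -0.12494614  0.09346607]
[251.63414634 155.56097561] 41 [0.401 0.152 0.015]
[276.7        173.93333333] 30 [0.495 0.132 0.017]
```

View pics/s10.png

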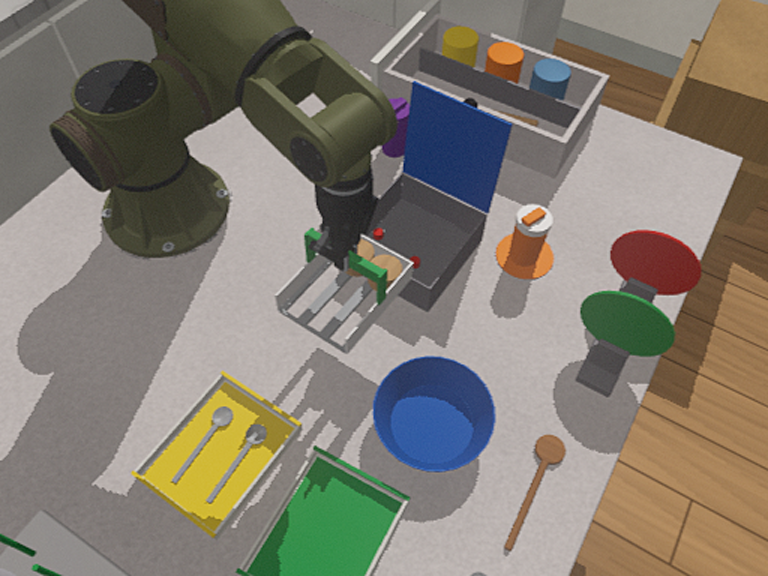

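View pics/t10.png

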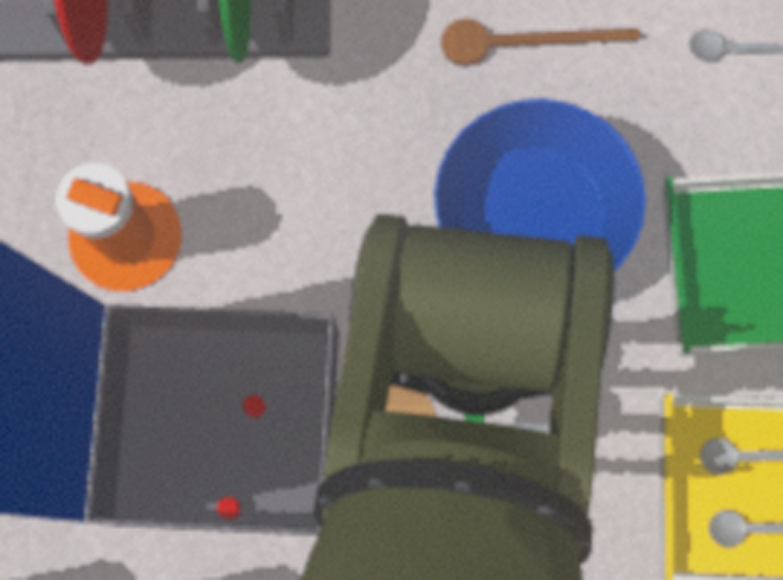

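Both small drums are in the tub (0.40,0.155) and (0.49,0.134); sieve holds the two large ones; bowl unmoved. Move beside the bowl.

Request:
{"op": "arm_command", "data": {"targets": [[[0.003, 0, 0], [0, 0, 0], -1], [[0.009, 0, 0], [0, 0, 0], -1], [[0.018, 0, 0], [0, 0, 0], -1], [[0.03, 0, 0], [0, 0, 0], -1], [[0.045, 0, -0.002], [0, 0, 0], -1], [[0.061, 0, -0.004], [0, 0, 0], -1], [[0.077, 0, -0.007], [0, 0, 0], -1], [[0.093, 0, -0.01], [0, 0, 0], -1], [[0.109, 0, -0.013], [0, 0, 0], -1], [[0.125, 0, -0.016], [0, 0, 0], -1], [[0.141, 0, -0.019], [0, 0, 0], -1], [[0.156, 0, -0.022], [0, 0, 0], -1], [[0.17, 0, -0.025], [0, 0, 0], -1], [[0.182, 0, -0.028], [0, 0, 0], -1], [[0.191, 0, -0.03], [0, 0, 0], -1], [[0.197, 0, -0.03], [0, 0, 0], -1], [[0.2, 0, -0.03], [0, 0, 0], -1], [[0.2, 0, -0.03], [0, 0, 0], -1]]}}

```text
time: 25.4
position: [0.6749, -0.0525, 0.1876]
tool_rot: [1.634, 1.513, -1.562]
force: [-0.4, -0.8, -4.3]
opening: 0.154
```

```bash
python3 st.py; python3 - <<'E'
from fit import *
c=cap('scene');save(c,'s11.png',(180,120,400,330),2.8)
E
```

```text
t 25.4 pos [ 0.6749 -0.0525  0.1876] q [-0.11  0.62  1.17 -0.06  1.35  1.53] F [-0.4 -0.8 -4.3] T [-0.03 -0.04 -0.  ] op 0.154
[[0.001, -0.054, -0.999], [-0.058, -0.997, 0.054], [-0.998, 0.058, -0.004]]
```

View pics/s11.png

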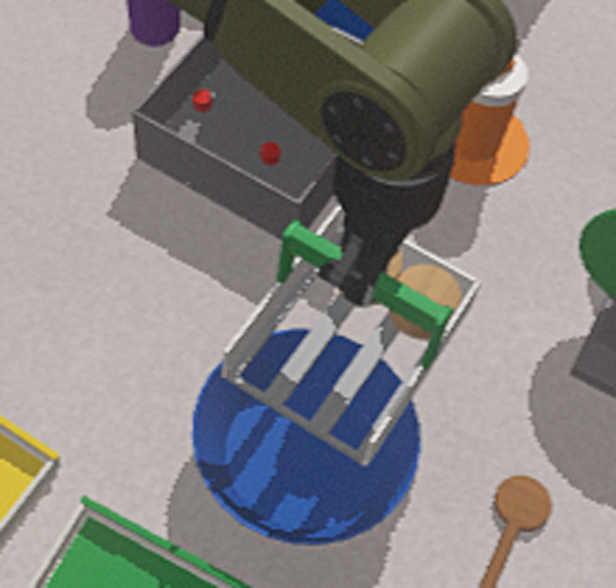

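Ready to pour; tilt pour edge down gradually.

Request:
{"op": "arm_command", "data": {"targets": [[[0, 0, 0], [0.02, 0, 0], -1], [[0, 0, 0], [0.04, 0, 0], -1], [[0, 0, 0], [0.06, 0, 0], -1], [[0, 0, 0], [0.08, 0, 0], -1], [[0, 0, 0], [0.1, 0, 0], -1], [[0, 0, 0], [0.12, 0, 0], -1], [[0, 0, 0], [0.14, 0, 0], -1], [[0, 0, 0], [0.155, 0, 0], -1], [[0, 0, 0], [0.17, 0, 0], -1], [[0, 0, 0], [0.185, 0, 0], -1], [[0, 0, 0], [0.2, 0, 0], -1], [[0, 0, 0], [0.2, 0, 0], -1], [[0, 0, 0], [0.2, 0, 0], -1], [[0, 0, 0], [0.2, 0, 0], -1], [[0, 0, 0], [0.2, 0, 0], -1]]}}

```text
time: 26.95
position: [0.6747, -0.0524, 0.1879]
tool_rot: [-1.519, 1.229, 1.569]
force: [0.8, 0.6, -3.8]
opening: 0.155
```

```bash
python3 st.py; python3 - <<'E'
from fit import *
c=cap('scene');save(c,'s12.png',(180,120,400,330),2.8)
E
```

```text
t 26.95 pos [ 0.6747 -0.0524  0.1879] q [-0.25  0.66  1.14  0.33  1.44  1.32] F [ 0.8  0.6 -3.8] T [-0.46  0.04 -0.07] op 0.155
[[0.001, -0.054, -0.999], [0.335, -0.941, 0.051], [-0.942, -0.335, 0.017]]
```

View pics/s12.png

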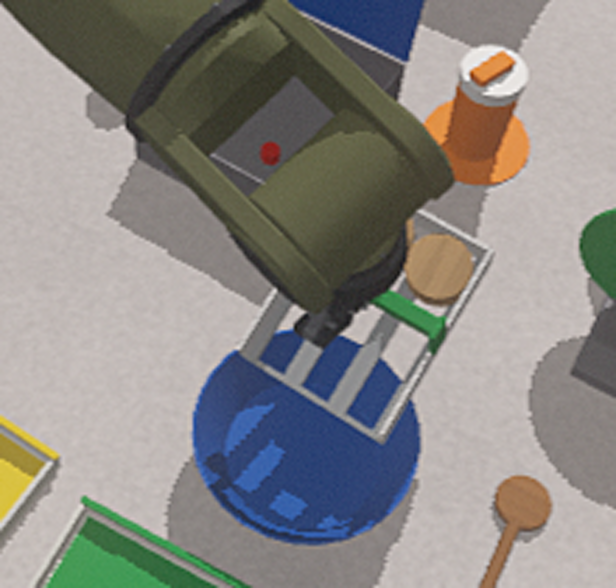

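Request:
{"op": "arm_command", "data": {"targets": [[[0, 0, 0], [0.015, 0, 0], -1], [[0, 0, -0.002], [0.03, 0, 0], -1], [[0, 0, -0.004], [0.045, 0, 0], -1], [[0, 0, -0.005], [0.045, 0, 0], -1], [[0, 0, -0.005], [0.06, 0, 0], -1], [[0, 0, -0.005], [0.06, 0, 0], -1], [[0, 0, -0.005], [0.06, 0, 0], -1], [[0, 0, -0.005], [0.06, 0, 0], -1]]}}

```text
time: 27.8
position: [0.6747, -0.0525, 0.1829]
tool_rot: [-1.518, 1.109, 1.569]
force: [-0.4, -0.2, -3.5]
opening: 0.155
```

```bash
python3 st.py; python3 - <<'E'
from fit import *
c=cap('scene');save(c,'s13.png',(180,120,400,330),2.8)
E
```

```text
t 27.8 pos [ 0.6747 -0.0525  0.1829] q [-0.29  0.68  1.13  0.44  1.48  1.26] F [-0.4 -0.2 -3.5] T [-0.55  0.05  0.01] op 0.155
[[0.001, -0.054, -0.999], [0.446, -0.894, 0.049], [-0.895, -0.445, 0.023]]
```

View pics/s13.png

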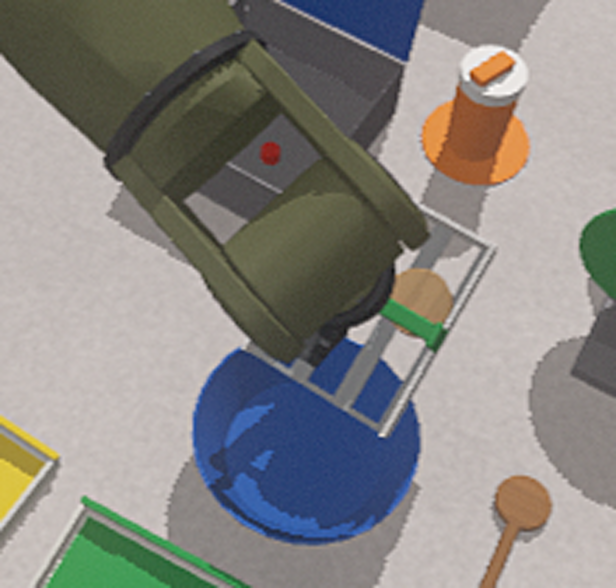

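Large drum is sliding. Hold a few rows and look.

Request:
{"op": "arm_command", "data": {"targets": [[[0, 0, 0], [0, 0, 0], -1], [[0, 0, 0], [0, 0, 0], -1], [[0, 0, 0], [0, 0, 0], -1], [[0, 0, 0], [0, 0, 0], -1], [[0, 0, 0], [0.01, 0, 0], -1], [[0, 0, 0], [0.01, 0, 0], -1], [[0, 0, 0], [0.01, 0, 0], -1]]}}

```text
time: 28.55
position: [0.6746, -0.0528, 0.1827]
tool_rot: [-1.517, 1.089, 1.569]
force: [-0.9, 1.0, -3.9]
opening: 0.151
```

```bash
python3 st.py; python3 - <<'E'
from fit import *
c=cap('scene');save(c,'s14.png',(180,120,400,330),2.8)
E
```

```text
t 28.55 pos [ 0.6746 -0.0528  0.1827] q [-0.29  0.69  1.13  0.46  1.48  1.25] F [-0.9  1.  -3.9] T [-0.51 -0.06 -0.04] op 0.151
[[0.001, -0.055, -0.999], [0.464, -0.885, 0.049], [-0.886, -0.463, 0.025]]
```

View pics/s14.png

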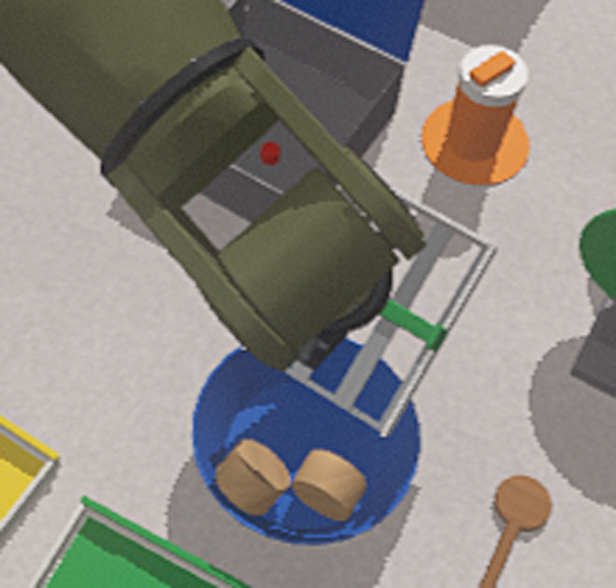

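Both large drums are in the bowl, sieve empty. Level, lift, and check.

Request:
{"op": "arm_command", "data": {"targets": [[[0, 0, 0.01], [0, 0, 0], -1], [[0, 0, 0.03], [-0.03, 0, 0], -1], [[0, 0, 0.05], [-0.08, 0, 0.01], -1], [[0, 0, 0.07], [-0.14, 0, 0.02], -1], [[0, 0, 0.08], [-0.2, 0, 0.035], -1], [[0, 0, 0.08], [-0.241, 0, 0.052], -1], [[0, 0, 0.08], [-0.241, 0, 0.052], -1], [[0, 0, 0.08], [-0.241, 0, 0.052], -1]]}}

```text
time: 29.4
position: [0.6745, -0.0522, 0.2629]
tool_rot: [-0.095, 1.547, 3.092]
force: [-0.2, -0.2, -2.7]
opening: 0.155
```

```bash
python3 st.py; python3 - <<'E'
from fit import *
c=cap('scene');save(c,'s15.png',(120,120,400,384),2.1)
c=cap('top');save(c,'t15.png',(230,60,470,260),3)
E
```

```text
t 29.4 pos [ 0.6745 -0.0522  0.2629] q [-0.13  0.59  1.03 -0.    1.54  1.4 ] F [-0.2 -0.2 -2.7] T [-0.03 -0.01  0.03] op 0.155
[[-0.024, 0.045, -0.999], [0.001, -0.999, -0.045], [-1.0, -0.002, 0.024]]
```

View pics/s15.png

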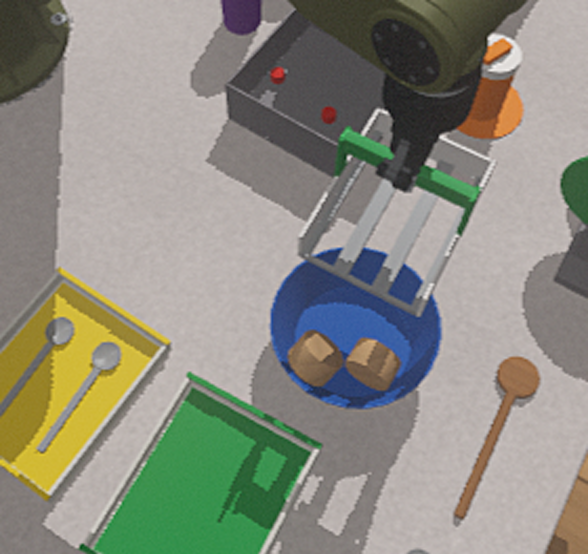

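View pics/t15.png

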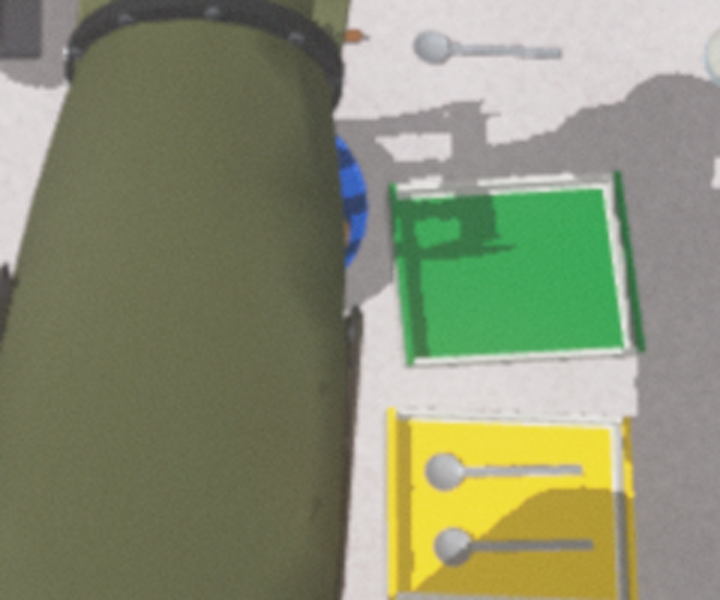

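Drums rest in the bowl, small ones in the tub, spoons undisturbed. Move over the green bay.

Request:
{"op": "arm_command", "data": {"targets": [[[-0.002, -0.01, 0], [0, -0.012, 0], -1], [[-0.005, -0.03, 0], [0, -0.012, 0], -1], [[-0.009, -0.055, 0], [0, -0.012, 0], -1], [[-0.014, -0.085, 0], [0, -0.012, 0], -1], [[-0.019, -0.12, 0], [0, -0.012, 0.001], -1], [[-0.025, -0.155, 0], [0, -0.012, 0.002], -1], [[-0.03, -0.19, 0], [0, -0.012, 0.002], -1], [[-0.036, -0.225, 0], [0, -0.012, 0.002], -1], [[-0.041, -0.255, 0], [0, -0.012, 0.002], -1], [[-0.045, -0.28, -0.02], [0, -0.012, 0.002], -1], [[-0.047, -0.295, -0.05], [0, -0.012, 0.002], -1], [[-0.0475, -0.301, -0.08], [0, -0.012, 0.002], -1], [[-0.0475, -0.301, -0.1], [0, -0.012, 0.002], -1], [[-0.0475, -0.301, -0.11], [0, -0.012, 0.002], -1], [[-0.0475, -0.301, -0.11], [0, -0.012, 0.002], -1]]}}

```text
time: 31.0
position: [0.6265, -0.3538, 0.1514]
tool_rot: [-0.349, 1.569, 2.841]
force: [0.1, -0.2, -2.2]
opening: 0.154
```

```bash
python3 st.py; python3 - <<'E'
from fit import *
c=cap('scene');save(c,'s16.png',(100,184,330,384),3)
c=cap('top');save(c,'t16.png',(330,80,470,260),3.3)
E
```

```text
t 31.0 pos [ 0.6265 -0.3538  0.1514] q [-0.56  0.75  1.03 -0.    1.36  0.96] F [ 0.1 -0.2 -2.2] T [0.01 0.02 0.01] op 0.154
[[-0.002, 0.048, -0.999], [0.001, -0.999, -0.048], [-1.0, -0.001, 0.002]]
```

View pics/s16.png

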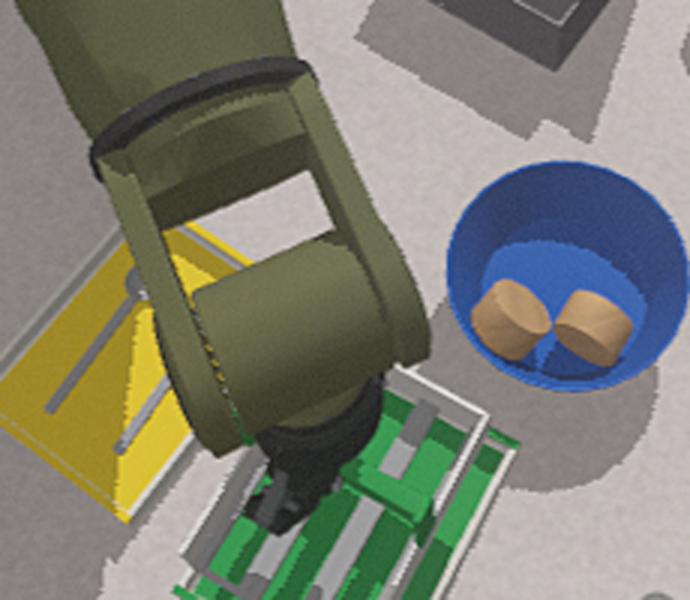

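View pics/t16.png

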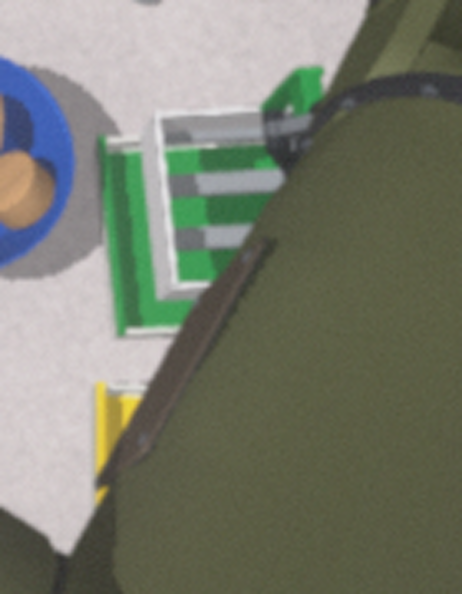

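```bash
python3 - <<'E'
from fit import *
for n in('top','scene'):
    c=cap(n);cl=cloud(c);H,S,V=hsv(c['pixels']);X,Y,Z=[cl[...,i] for i in range(3)]
    m=(abs(Z-.116)<.012)&(S<60)&(X>.5)&(X<.75)&(Y<-.22)&(Y>-.5)
    P=cl[m];print(n,m.sum(),np.percentile(P,[1,50,99],axis=0).round(3).tolist())
    A=P[P[:,1]>np.percentile(P[:,1],98)-.008]; print('rear',A.mean(0).round(4),A.min(0).round(3),A.max(0).round(3))
    B=P[P[:,0]>np.percentile(P[:,0],99)-.008]; print('far',B.mean(0).round(4),B.min(0).round(3),B.max(0).round(3))
    m=(abs(Z-.024)<.006)&(S<70)&(V>120)&(X>.66)&(X<.75)&(Y<-.26)&(Y>-.45);P=cl[m]
    if len(P)>5:print('bayfar',len(P),P.mean(0).round(4),P.min(0).round(3),P.max(0).round(3))
    m=(abs(Z-.024)<.006)&(H>50)&(H<85)&(S>100)&(X>.5)&(X<.75)&(Y<-.24)&(Y>-.27);P=cl[m]
    if len(P)>5:print('baynear strip',len(P),P.mean(0).round(4),P.min(0).round(3),P.max(0).round(3))
E
```

```text
top 315 [[0.555, -0.36, 0.105], [0.654, -0.269, 0.116], [0.691, -0.263, 0.121]]
rear [ 0.6232 -0.2663  0.114 ] [ 0.554 -0.271  0.104] [ 0.689 -0.262  0.121]
far [ 0.6875 -0.3069  0.1138] [ 0.684 -0.366  0.105] [ 0.692 -0.262  0.123]
bayfar 14 [ 0.7011 -0.2689  0.022 ] [ 0.699 -0.277  0.019] [ 0.703 -0.261  0.027]
baynear strip 83 [ 0.6151 -0.2528  0.0246] [ 0.543 -0.258  0.022] [ 0.702 -0.247  0.027]
scene 463 [[0.563, -0.443, 0.104], [0.653, -0.34, 0.116], [0.697, -0.267, 0.121]]
rear [ 0.6534 -0.2704  0.1137] [ 0.613 -0.275  0.104] [ 0.691 -0.266  0.121]
far [ 0.6928 -0.3361  0.1155] [ 0.689 -0.398  0.105] [ 0.697 -0.268  0.126]
bayfar 109 [ 0.7066 -0.3163  0.0217] [ 0.702 -0.369  0.018] [ 0.711 -0.261  0.025]
baynear strip 26 [ 0.6935 -0.2519  0.0246] [ 0.683 -0.254  0.022] [ 0.704 -0.249  0.029]
```

Clearances look even (~10 mm each). Lower in.

Request:
{"op": "arm_command", "data": {"targets": [[[-0.001, 0, -0.015], [0, 0, 0], -1], [[-0.001, 0, -0.03], [0, 0, 0], -1], [[-0.001, 0, -0.043], [0, 0, 0], -1], [[-0.001, 0, -0.053], [0, 0, 0], -1], [[-0.001, 0, -0.06], [0, 0, 0], -1], [[-0.001, 0, -0.064], [0, 0, 0], -1], [[-0.001, 0, -0.066], [0, 0, 0], -1], [[-0.001, 0, -0.067], [0, 0, 0], -1], [[-0.001, 0, -0.068], [0, 0, 0], -1], [[-0.001, 0, -0.068], [0, 0, 0], -1]]}}

```text
time: 32.2
position: [0.6262, -0.3536, 0.085]
tool_rot: [1.747, 1.569, -1.345]
force: [-0.3, -0.3, -2.2]
opening: 0.155
```

```bash
python3 st.py; python3 - <<'E'
from fit import *
c=cap('scene');save(c,'s17.png',(100,184,330,384),3)
E
```

```text
t 32.2 pos [ 0.6262 -0.3536  0.085 ] q [-0.56  0.81  1.09 -0.    1.24  0.96] F [-0.3 -0.3 -2.2] T [ 0.01  0.   -0.01] op 0.155
[[0.0, 0.05, -0.999], [-0.002, -0.999, -0.05], [-1.0, 0.002, -0.0]]
```

View pics/s17.png

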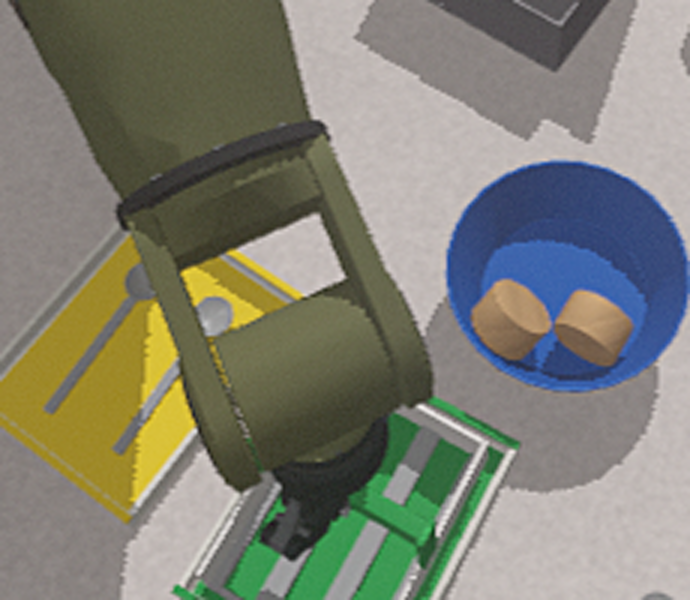

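Request:
{"op": "arm_command", "data": {"targets": [[[0, 0, -0.001], [0, 0, 0], -1], [[0, 0, -0.002], [0, 0, 0], -1], [[0, 0, -0.003], [0, 0, 0], -1], [[0, 0, -0.003], [0, 0, 0], -1]]}}

```text
time: 32.65
position: [0.6262, -0.3537, 0.0825]
tool_rot: [1.771, 1.569, -1.321]
force: [-3.8, 1.4, 4.2]
opening: 0.151
```

Request:
{"op": "arm_command", "data": {"targets": [[[0, 0, 0], [0, 0, 0], -0.5], [[0, 0, 0], [0, 0, 0], -0.2], [[0, 0, 0], [0, 0, 0], 0.2], [[0, 0, 0], [0, 0, 0], 0.3], [[0, 0, 0], [0, 0, 0], 0.3], [[0, 0, 0.02], [0, 0, 0], 0.3], [[0, 0, 0.06], [0, 0, 0], 0.3], [[0, 0, 0.11], [0, 0, 0], 0.3], [[0, 0, 0.16], [0, 0, 0], 0.3], [[0, 0, 0.2], [0, 0, 0], 0.3], [[-0.03, 0.05, 0.24], [0, 0, 0], 0], [[-0.05, 0.1, 0.27], [0, 0, 0], -0.5], [[-0.07, 0.15, 0.3], [0, 0, 0], -1], [[-0.09, 0.2, 0.3], [0, 0, 0], -1], [[-0.11, 0.25, 0.3], [0, 0, 0], -1], [[-0.13, 0.29, 0.3], [0, 0, 0], -1], [[-0.13, 0.29, 0.3], [0, 0, 0], -1]]}}

```text
time: 34.35
position: [0.4948, -0.0616, 0.3823]
tool_rot: [2.171, 1.569, -0.921]
force: [0.4, -1.2, 0.4]
opening: 0.005
```

```bash
python3 st.py; python3 - <<'E'
from fit import *
c=cap('scene');save(c,'s18.png')
c=cap('top');save(c,'t18.png')
for n in('top','scene'):
    c=cap(n);cl=cloud(c);H,S,V=hsv(c['pixels']);X,Y,Z=[cl[...,i] for i in range(3)]
    m=(abs(Z-.046)<.008)&(S<60)&(X>.5)&(X<.72)&(Y<-.25)&(Y>-.46);P=cl[m];print(n,rect(P),len(P),P.min(0),P.max(0))
    m=(Z>.102)&(Z<.12)&(H>50)&(H<85)&(S>100)&(X>.5)&(X<.75)&(Y<-.2);P=cl[m]
    if len(P)>5:
        k=np.polyfit(P[:,0],P[:,1],1);kz=np.polyfit(P[:,0],P[:,2],1);print('bar',rect(P),P[:,2].mean(),np.degrees(np.arctan([k[0],kz[0]])))
    m=(Z>.09)&(X>.3)&(X<.65)&(Y>.2)&(Y<.45)&(H>100)&(H<125)&(S>100)&(Z<.3);P=cl[m]
    if len(P)>20: k=np.polyfit(P[:,2],P[:,1],1);print('lid',len(P),P.max(0),'lean deg',np.degrees(np.arctan(k[0])))
E
```

```text
t 34.35 pos [ 0.4948 -0.0616  0.3823] q [-0.2   0.11  1.4  -0.    1.63  1.32] F [ 0.4 -1.2  0.4] T [ 0.04 -0.02  0.01] op 0.005
[[0.001, 0.05, -0.999], [-0.002, -0.999, -0.05], [-1.0, 0.002, -0.001]]
top (array([ 624. , -371.9]), array([135.4, 129.7]), 3.86) 146 [ 0.55537861 -0.44096457  0.03805239] [ 0.69543406 -0.31147689  0.05063565]
bar (array([ 623.5, -350.2]), array([136.6,  19.6]), 3.13) 0.10936166962250345 [2.87989    0.20661827]
lid 3632 [0.57391157 0.30582081 0.27699094] lean deg 7.059118474373944
scene (array([ 627.4, -355. ]), array([136.4, 175. ]), 2.66) 454 [ 0.55575016 -0.44554477  0.03810409] [ 0.69589015 -0.26593766  0.05309807]
bar (array([ 627. , -355.7]), array([137.2,  18.8]), 3.18) 0.10899236413232254 [ 3.16284049 -0.08181191]
lid 3792 [0.57429236 0.39625854 0.27507687] lean deg 6.776497284318331
```

View pics/s18.png

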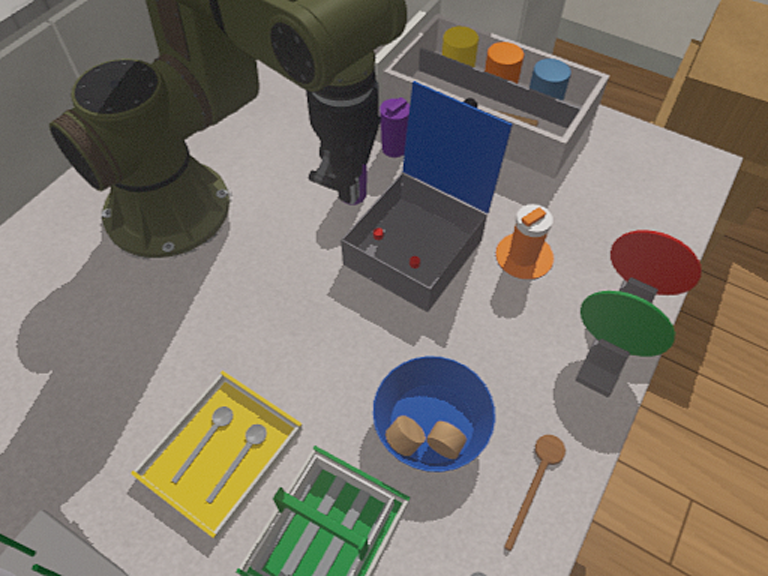

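View pics/t18.png

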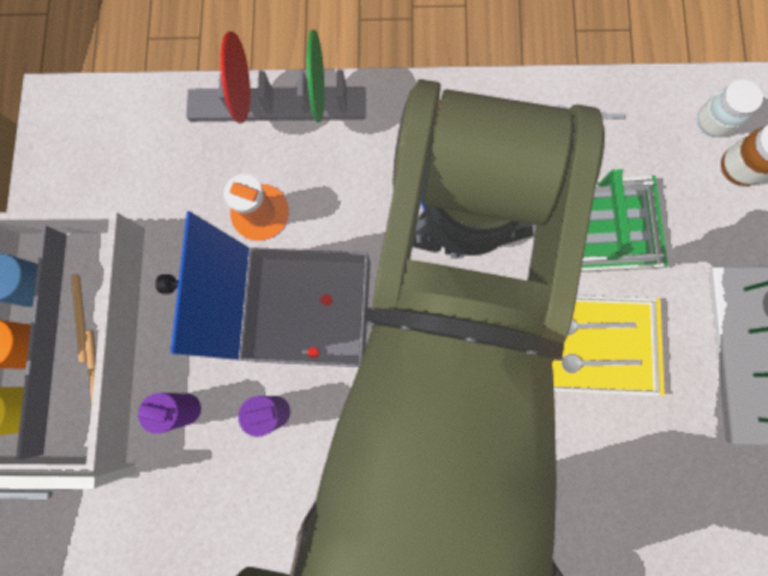

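Sieve lies flat in the green bay (bar top 0.109 m, level). Lid leans ~7° past upright. Go over and behind the lid, beside the knob, fingers shut.

Request:
{"op": "arm_command", "data": {"targets": [[[0.003, 0.03, 0.01], [0, 0, 0], -1], [[0.006, 0.08, 0.01], [0, 0, 0], -1], [[0.01, 0.13, 0.01], [0, 0, 0], -1], [[0.014, 0.18, 0.01], [0, 0, 0], -1], [[0.018, 0.23, 0.01], [0, 0, 0], -1], [[0.022, 0.28, 0.01], [0, 0, 0], -1], [[0.026, 0.33, 0.01], [0, 0, 0], -1], [[0.03, 0.38, 0.01], [0, 0, 0], -1], [[0.035, 0.42, 0.01], [0, 0, 0], -1], [[0.035, 0.437, 0.0], [0, 0, 0], -1], [[0.035, 0.437, -0.04], [0, 0, 0], -1], [[0.035, 0.437, -0.08], [0, 0, 0], -1], [[0.035, 0.437, -0.12], [0, 0, 0], -1], [[0.035, 0.437, -0.147], [0, 0, 0], -1], [[0.035, 0.437, -0.147], [0, 0, 0], -1]]}}

```text
time: 36.05
position: [0.5308, 0.3715, 0.2299]
tool_rot: [0.68, 1.562, -2.414]
force: [0.6, -0.2, -0.5]
opening: 0.0
```

```bash
python3 st.py; python3 - <<'E'
from fit import *
c=cap('scene');save(c,'s19.png',(200,20,400,220),2.9)
def P(t):
    r=.16;return np.array([.2625-r*np.cos(t)+.006*np.sin(t)+.015,.075+r*np.sin(t)+.006*np.cos(t)])
s=observe();p=s['position']
for t in np.arange(1.7,-.01,-.1): print(round(t,2),(P(t)-p[1:]).round(3),P(t).round(3))
E
```

```text
t 36.05 pos [0.5308 0.3715 0.2299] q [ 0.55  0.53  1.2  -0.    1.42  2.08] F [ 0.6 -0.2 -0.5] T [ 0.   -0.02 -0.07] op 0.0
[[-0.006, 0.048, -0.999], [-0.006, -0.999, -0.048], [-1.0, 0.005, 0.007]]
1.7 [-0.068 -0.   ] [0.304 0.233]
1.6 [-0.084  0.001] [0.288 0.235]
1.5 [-0.1    0.002] [0.272 0.235]
1.4 [-0.116  0.   ] [0.256 0.234]
1.3 [-0.132 -0.002] [0.24  0.231]
1.2 [-0.147 -0.007] [0.225 0.226]
1.1 [-0.162 -0.013] [0.21 0.22]
1.0 [-0.176 -0.02 ] [0.196 0.213]
0.9 [-0.189 -0.029] [0.183 0.204]
0.8 [-0.202 -0.039] [0.17  0.194]
0.7 [-0.213 -0.051] [0.159 0.183]
0.6 [-0.223 -0.063] [0.149 0.17 ]
0.5 [-0.232 -0.076] [0.14  0.157]
0.4 [-0.24 -0.09] [0.132 0.143]
0.3 [-0.246 -0.105] [0.126 0.128]
0.2 [-0.25  -0.121] [0.122 0.113]
0.1 [-0.253 -0.136] [0.119 0.097]
-0.0 [-0.255 -0.152] [0.118 0.081]
```

View pics/s19.png

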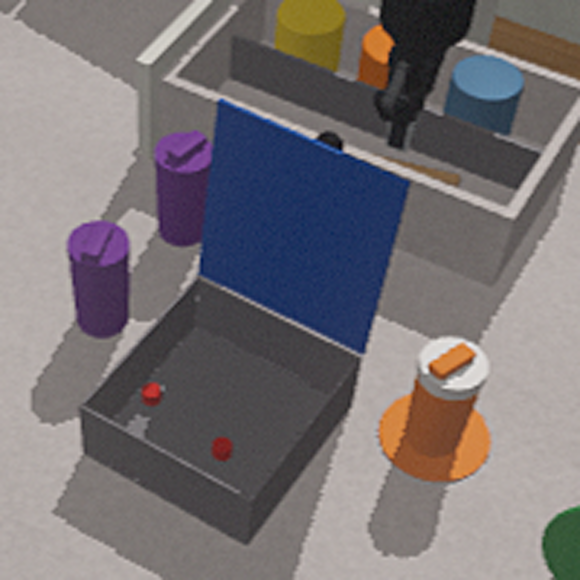

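Tool is behind the lid, clear of the knob. Push it over along the arc.

Request:
{"op": "arm_command", "data": {"targets": [[[0, -0.03, 0], [0, 0, 0], -1], [[0, -0.055, 0], [0, 0, 0], -1], [[0, -0.068, 0], [0, 0, 0], -1], [[0, -0.084, 0], [0, 0, 0], -1], [[0, -0.1, 0], [0, 0, 0], -1], [[0, -0.116, 0], [0, 0, 0], -1], [[0, -0.132, -0.003], [0, 0, 0], -1], [[0, -0.147, -0.008], [0, 0, 0], -1], [[0, -0.162, -0.014], [0, 0, 0], -1], [[0, -0.176, -0.022], [0, 0, 0], -1], [[0, -0.189, -0.031], [0, 0, 0], -1], [[0, -0.202, -0.041], [0, 0, 0], -1], [[0, -0.202, -0.041], [0, 0, 0], -1]]}}

```text
time: 37.4
position: [0.5306, 0.1697, 0.1919]
tool_rot: [0.707, 1.567, -2.386]
force: [0.7, 0.3, -0.8]
opening: 0.006
```

```bash
python3 st.py; python3 - <<'E'
from fit import *
c=cap('scene');save(c,'s20.png',(200,20,400,220),2.9)
E
```

```text
t 37.4 pos [0.5306 0.1697 0.1919] q [ 0.24  0.35  1.55 -0.    1.25  1.77] F [ 0.7  0.3 -0.8] T [0.   0.01 0.06] op 0.006
[[-0.003, 0.048, -0.999], [-0.002, -0.999, -0.048], [-1.0, 0.002, 0.003]]
```

View pics/s20.png

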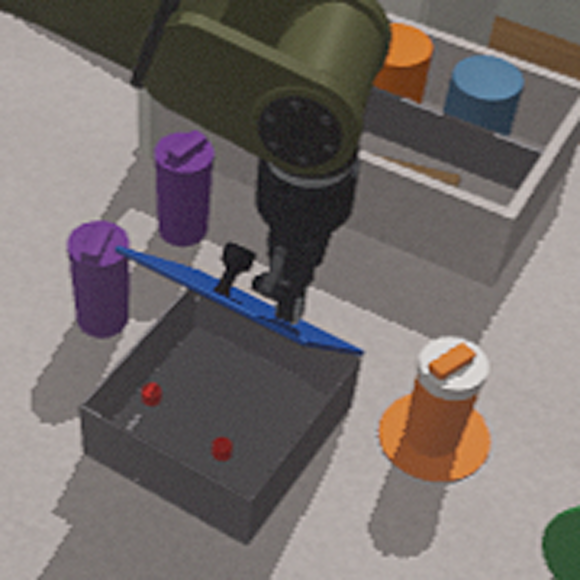

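Request:
{"op": "arm_command", "data": {"targets": [[[0, -0.011, -0.012], [0, 0, 0], -1], [[0, -0.021, -0.024], [0, 0, 0], -1], [[0, -0.03, -0.037], [0, 0, 0], -1], [[0, -0.038, -0.051], [0, 0, 0], -1], [[0, -0.044, -0.066], [0, 0, 0], -1], [[0, -0.048, -0.082], [0, 0, 0], -1], [[0, -0.051, -0.095], [0, 0, 0], -1], [[0, -0.052, -0.103], [0, 0, 0], -1], [[0, -0.052, -0.108], [0, 0, 0], -1], [[0, -0.052, -0.108], [0, 0, 0], -1]]}}

```text
time: 38.45
position: [0.531, 0.1194, 0.0853]
tool_rot: [1.136, 1.569, -1.955]
force: [-0.1, 0.0, 0.7]
opening: 0.002
```

```bash
python3 st.py
```

```text
t 38.45 pos [0.531  0.1194 0.0853] q [ 0.15  0.45  1.68 -0.    1.01  1.68] F [-0.1  0.   0.7] T [-0.01 -0.07 -0.03] op 0.002
[[-0.001, 0.05, -0.999], [-0.002, -0.999, -0.05], [-1.0, 0.002, 0.001]]
```

Press down in small steps.

Request:
{"op": "arm_command", "data": {"targets": [[[0, 0, -0.002], [0, 0, 0], -1], [[0, 0, -0.004], [0, 0, 0], -1], [[0, 0, -0.005], [0, 0, 0], -1], [[0, 0, -0.005], [0, 0, 0], -1]]}}

```text
time: 38.85
position: [0.5314, 0.1196, 0.0815]
tool_rot: [2.164, 1.569, -0.928]
force: [-1.6, -0.1, 5.7]
opening: -0.001
```

Request:
{"op": "arm_command", "data": {"targets": [[[0, 0, -0.001], [0, 0, 0], -1], [[0, 0, -0.002], [0, 0, 0], -1], [[0, 0, -0.002], [0, 0, 0], -1]]}}

```text
time: 39.15
position: [0.5315, 0.1196, 0.0812]
tool_rot: [2.506, 1.569, -0.586]
force: [-10.7, -1.9, 26.6]
opening: -0.001
```

Request:
{"op": "arm_command", "data": {"targets": [[[0, 0, 0.02], [0, 0, 0], -1], [[0, 0, 0.06], [0, 0, 0], -1], [[0, 0, 0.11], [0, 0, 0], -1], [[0, 0, 0.16], [0, 0, 0], -1], [[-0.03, -0.05, 0.2], [0, 0, 0], -1], [[-0.06, -0.1, 0.24], [0, 0, 0], -1], [[-0.09, -0.15, 0.26], [0, 0, 0], -1], [[-0.12, -0.2, 0.26], [0, 0, 0], -1], [[-0.14, -0.25, 0.26], [0, 0, 0], -1], [[-0.16, -0.3, 0.26], [0, 0, 0], -1], [[-0.18, -0.35, 0.26], [0, 0, 0], -1], [[-0.18, -0.35, 0.26], [0, 0, 0], -1]]}}

```text
time: 40.35
position: [0.357, -0.2154, 0.3388]
tool_rot: [2.006, 1.568, -1.085]
force: [0.6, 0.1, 0.2]
opening: -0.0
```

```bash
python3 st.py; python3 - <<'E'
from fit import *
c=cap('scene');save(c,'s21.png');np.savez('sc.npz',pix=c['pixels'],cl=cloud(c))
c2=cap('top');save(c2,'t21.png')
for c in(c,c2):
    cl=cloud(c);H,S,V=hsv(c['pixels']);X,Y,Z=[cl[...,i] for i in range(3)]
    m=(X>.385)&(X<.565)&(Y>.07)&(Y<.255)&(H>100)&(H<125)&(S>100)&(Z<.3);P=cl[m]
    A=np.c_[P[:,:2],np.ones(len(P))];k=np.linalg.lstsq(A,P[:,2],rcond=None)[0];print('lid',len(P),k,P[:,2].mean(), 'z free',k@[.475,.07,1],'hinge',k@[.475,.255,1])
E
```

```text
t 40.35 pos [ 0.357  -0.2154  0.3388] q [-0.63 -0.07  1.69 -0.    1.52  0.89] F [0.6 0.1 0.2] T [-0.01 -0.02  0.01] op -0.0
[[0.001, 0.05, -0.999], [-0.002, -0.999, -0.05], [-1.0, 0.002, -0.001]]
lid 3432 [-0.0013277  -0.00486453  0.08228636] 0.08087327994998553 z free 0.08131518625689854 hinge 0.08041524902179288
lid 5273 [ 0.00044349 -0.00528496  0.08229918] 0.0816459081612284 z free 0.08213988916003213 hinge 0.08116217092303245
```

View pics/s21.png

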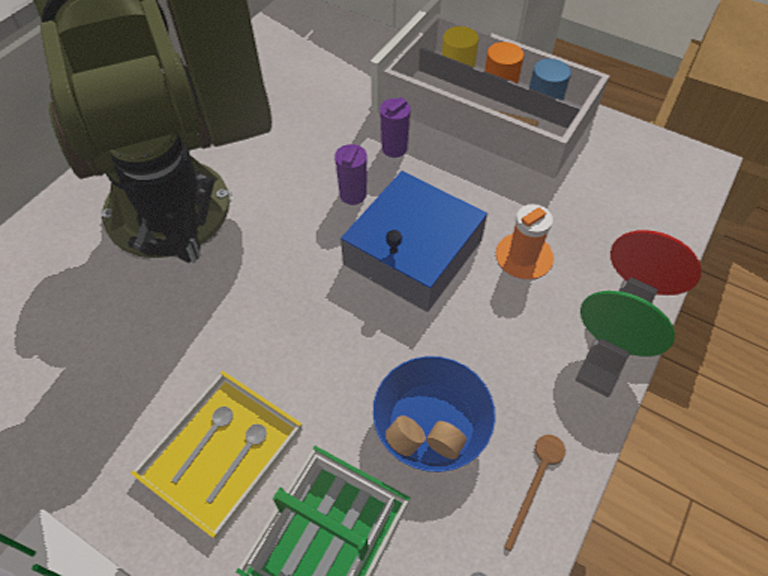

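View pics/t21.png

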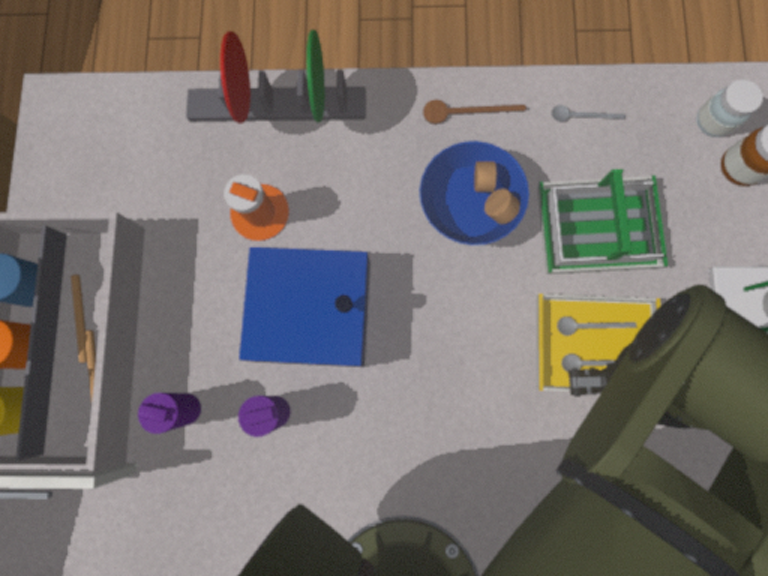

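```bash
python3 - <<'E'
from fit import *
for n in('scene0','top0'):
    d=np.load(n+'.npz');cl=d['cl'];H,S,V=hsv(d['pix']);X,Y,Z=[cl[...,i] for i in range(3)]
    m=(X>.385)&(X<.565)&(Y>.07)&(Y<.255)&(H>100)&(H<125)&(S>100)&(Z<.1);P=cl[m]
    A=np.c_[P[:,:2],np.ones(len(P))];k=np.linalg.lstsq(A,P[:,2],rcond=None)[0];print('lid0',len(P),k,k@[.475,.07,1],k@[.475,.255,1])
E
```

```text
lid0 2956 [-0.00062502 -0.00094177  0.08107777] 0.0807149662678634 0.08054073954525855
lid0 4447 [0.00031077 0.0006038  0.08118137] 0.08137124711037398 0.08148295095665765
```

The lid is level to ~0.005 rad (0.8 mm at the free edge, versus ~0 at the start). Time is ample, so press once more nearer the free edge.

Request:
{"op": "arm_command", "data": {"targets": [[[0.05, 0.05, 0], [0, 0, 0], -1], [[0.08, 0.1, 0], [0, 0, 0], -1], [[0.11, 0.15, 0], [0, 0, 0], -1], [[0.14, 0.2, 0], [0, 0, 0], -1], [[0.16, 0.25, -0.04], [0, 0, 0], -1], [[0.173, 0.296, -0.09], [0, 0, 0], -1], [[0.173, 0.296, -0.14], [0, 0, 0], -1], [[0.173, 0.296, -0.19], [0, 0, 0], -1], [[0.173, 0.296, -0.23], [0, 0, 0], -1], [[0.173, 0.296, -0.248], [0, 0, 0], -1], [[0.173, 0.296, -0.255], [0, 0, 0], -1], [[0.173, 0.296, -0.259], [0, 0, 0], -1], [[0.173, 0.296, -0.261], [0, 0, 0], -1], [[0.173, 0.296, -0.261], [0, 0, 0], -1]]}}

```text
time: 41.85
position: [0.5296, 0.083, 0.0805]
tool_rot: [0.295, 1.567, -2.796]
force: [-37.6, -0.0, 53.0]
opening: -0.003
```

Request:
{"op": "arm_command", "data": {"targets": [[[0, 0, 0.005], [0, 0, 0], -1], [[0, 0, 0.03], [0, 0, 0], -1], [[0, 0, 0.08], [0, 0, 0], -1], [[0, 0, 0.13], [0, 0, 0], -1], [[0, 0, 0.18], [0, 0, 0], -1], [[-0.03, -0.05, 0.22], [0, 0, 0], -1], [[-0.06, -0.1, 0.26], [0, 0, 0], -1], [[-0.09, -0.15, 0.26], [0, 0, 0], -1], [[-0.12, -0.2, 0.26], [0, 0, 0], -1], [[-0.14, -0.25, 0.26], [0, 0, 0], -1], [[-0.16, -0.3, 0.26], [0, 0, 0], -1], [[-0.17, -0.3, 0.26], [0, 0, 0], -1], [[-0.17, -0.3, 0.26], [0, 0, 0], -1]]}}

```text
time: 43.15
position: [0.3594, -0.2203, 0.3375]
tool_rot: [1.669, 1.568, -1.426]
force: [0.7, 0.8, 0.1]
opening: 0.005
```

```bash
python3 st.py; python3 - <<'E'
from fit import *
c=cap('scene');save(c,'s22.png')
c2=cap('top')
for c in(c,c2):
    cl=cloud(c);H,S,V=hsv(c['pixels']);X,Y,Z=[cl[...,i] for i in range(3)]
    m=(X>.385)&(X<.565)&(Y>.07)&(Y<.255)&(H>100)&(H<125)&(S>100)&(Z<.1);P=cl[m]
    A=np.c_[P[:,:2],np.ones(len(P))];k=np.linalg.lstsq(A,P[:,2],rcond=None)[0];print('lid',len(P),k,'z free',k@[.475,.07,1],'hinge',k@[.475,.255,1])
E
```

```text
t 43.15 pos [ 0.3594 -0.2203  0.3375] q [-0.64 -0.06  1.68 -0.    1.52  0.89] F [0.7 0.8 0.1] T [0.04 0.05 0.03] op 0.005
[[0.0, 0.047, -0.999], [-0.002, -0.999, -0.047], [-1.0, 0.002, -0.0]]
lid 3401 [ 0.00036917 -0.00083697  0.08067361] z free 0.08079037855782426 hinge 0.08063553970181074
lid 5229 [0.00035088 0.0005929  0.08114859] z free 0.08135675809109302 hinge 0.08146644435271325
```

View pics/s22.png

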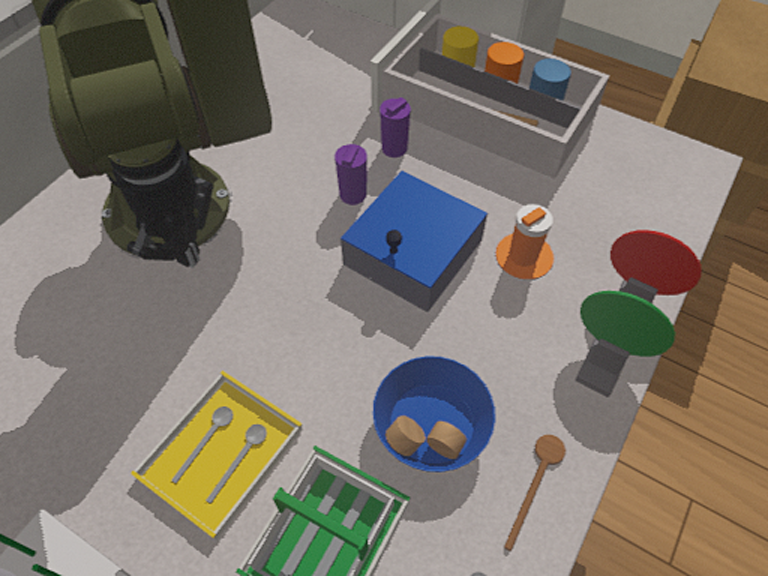

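The lid plane now matches the start (shut). Cup is upright on its mat (530,235), sieve in the green bay (330,520), large drums in the bowl, and spoons untouched. Handing in.

```bash
python3 -c "
from plant import arm; print(arm.hand_in())"
```

```text
the job is handed in; nothing more can be done
None
```

The job is done and handed in at about 43 s of the 208 s allowed.

**What I did:**
- I stood the orange cup on its mat and opened the lid by its knob.
- I rocked the sieve over the tub until both small red drums present had dropped through. They needed about 25° of tilt, more than the 11 to 17° stated.
- I tipped the two large drums into the blue bowl, set the empty sieve in the green bay and pushed the lid shut.

**Last checks:**
- **Cup:** upright on its mat.
- **Small drums:** both seen lying in the tub just before I closed it.
- **Large drums:** both in the bowl, which I did not see move.
- **Sieve:** level in the bay, its bar top at 0.109 m where 0.110 m is expected.
- **Spoons:** look undisturbed.

**One check failed first:** after the first closing push the lid was still open by about 0.005 rad (under 1 mm at its free edge). I pressed it again near that edge, and the lid plane then matched its starting shut position. That press reached about 65 N at the closed fingertips, under the 120 N wrist limit.

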